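# Strip the electrode cell for drying

## Robot

A 6-joint arm with a two-finger parallel gripper is mounted at the origin on the work surface. World frame = base frame: x ahead of the robot, y to its left, z up, the work surface at z = 0. Lengths are in m, angles in rad, forces in N, time in s.
With the tool pointing down it reaches from about 0.25 to 0.725 m from the base axis. Payload 4 kg.
Tool frame: the origin (TCP) lies where the fingers leave the gripper's body, on its centre line; the fingertips stand 73 mm ahead of it and the grasp point (between the pads) lies 54 mm ahead of it (bot.tip_reach is the z of the fingertips in the tool frame, in m); z points along the fingers, x is the direction in which the jaws open and shut, and the axes are right-handed (so a half turn about z gives the same grasp; the last joint's range is limited). The gripper opens to 85 mm and grips with 20 to 120 N. Pads are 22 mm wide; open, the fingers measure 114 mm over their backs; the gripper's body (76 mm by 85 mm) begins 54 mm behind the grasp point. The pads swing forward as they close: fully open they stand 13 mm farther back than shut.
Start: joints at [1.206, 0.241, 0.005, 1.335, 0, 1.571], TCP at [0.178, 0.467, 0.304] pointing down, gripper open.
Joint ranges: [-2.72, 2.72], [-1.05, 1.87], [-1.09, 1.28], [-1.99, 2.15], [-1.42, 1.44], [-3.14, 3.14]. Speed limits (rad/s): [2.79, 2.79, 3.14, 3.14, 3.14, 3.14].

## Interface

Orientations are given as a unit quaternion [x, y, z, w].
In Python, from workcell import bot, vision, job_done gives the robot as it stands.
- The arm moves only by the tool drive_tool, never from a script. Its argument "steps" is one flat list of numbers, 7 for each row, row after row: the shift along the tool's x, y, z in m, then the turn, a rotation vector about the tool's x, y, z in degrees, then the closure, from -1 (fully open) to 1 (shut). A call has 1 to 8 rows; each row shifts and turns the commanded pose from where the row before left it, along the tool's axes as they then stand; what a row does not reach is not made up. A row lasts 1/12 s, in which the tool goes at most 41.7 mm and 7.16 degrees, less where a joint would pass 70% of its speed; a pose out of reach is approached as far as the arm can. A call is refused whole if a number of a shift passes 0.0417 or a number of a turn 7.16, either way. A call with a gripper value outside its range is refused whole. The fingers move at their own pace and stop on an object; the grip force is fixed at half the most. Time passes only in rows, so rows that do not move let the fingers close. It gives the time, the measured TCP pose, the force and the opening at its end, in the units of the state.
- bot.get_obs(): the state, without advancing time (a new reading comes with each control period).
- vision.camera(name): name is "scene" or "top" or "wrist"; returns (picture, depth): 480x640x3 uint8, red, green, blue; 480x640 float32, m along the optical axis (not along the pixel's ray), 0 where there is no reading.
- vision.camera_model(name): a dict with "mtx" (3x3 intrinsics, pixels), "D" ([k1, k2, p1, p2, k3] as OpenCV has them; the pictures are not rectified), "rvec" (rotation vector, rad) and "tvec" (3), from world to camera coordinates, as OpenCV has them. Camera axes: x right, y down, z forward; pixel columns grow to the right and rows downward; lengths in m; the calibration is good to about 2 mm. A picture is of the moment at which its call begins: read the wrist's pose just before it. camera_model takes no time and is no camera call; for the wrist camera it gives the pose at the moment of the call.
- job_done(): hands the job in, once; it reports no verdict.
The state is a dict: "clock": time; "joint_pos": joint angles; "joint_vel": joint speeds; "tau": joint torques, N m; "eef_pos": TCP position; "tool_rot": TCP orientation; "ft_force": force on the tool from outside, world axes, zero at the start; "ft_torque": the same for the moment, N m; "grip_width": finger opening in m.
Only numpy, scipy, OpenCV 4.12 (cv2) and the standard library are available. Lean on these libraries where they do the work, as an engineer would, in place of code of your own. Each camera call takes 0.05 s, during which the arm holds its last target.

## Task

Take the stacked electrode cell apart from the top down, and put each part in its own place before you take the next: the collar over the drying post, the white disc in the round steel dish, the dark plate flat in the wooden tray, and last the keyed block, lifted out of its nest, flat in the grey ribbed tray. All parts stay the way up they are now. Do not push or tip the amber bottle.

Things in the scene. Friction and masses are not known exactly. Their poses are not given: they have to be found in the camera images.
- nest: Fixed aluminium nest holding the cell: base 60 (x) x 150 (y) mm, 6 mm thick, and at each y end a cheek 31 mm high over the bench, inner faces 103 mm apart. Each cheek has an upright groove 19 mm wide, 10 mm deep, open at the top, for a tongue of the block. The +x and -x sides are open for the fingers. Origin: centre of its underside, on the bench; z up.
- block: Loose beige plastic keyed block, lowest in the stack: 60 (x) x 100 (y) x 40 mm (z), plus a full-height tongue 16 mm wide, 8 mm proud on each y end. It stands on the nest's base, top 15 mm above the cheeks; its tongues sit in the grooves with 1.5 mm play: it comes out only straight up (25 mm). Grip across x. About 0.3 kg. Origin: centre of its underside; z up.
- plate: Loose dark rectangular plate lying on the block: 56 (x) x 76 (y) x 16 mm (z), with a small brass dot near each y end. Its edges stand 2 mm inside the block's x sides, more at the ends. About 0.13 kg. Origin: centre of its underside; z up.
- disc: Loose white disc lying on the plate: 54 mm in diameter, 18 mm thick, a thin black ring inlaid in its upper face. About 0.09 kg. Origin: centre of its underside; z up.
- collar: Loose grey ring collar, topmost part of the stack, standing on the disc: outer diameter 40 mm, bore 24 mm, 26 mm high. About 0.04 kg. Origin: centre of its underside on the bore's axis; z up.
- post: Fixed drying post, the place of the collar: black round base 70 mm in diameter and 8 mm thick with a thin steel pin at its centre, 8 mm in diameter, its top 42 mm over the bench. The collar belongs round the pin with its underside on the base. Origin: centre of its underside, on the bench; z up.
- dish: Fixed round steel dish, the place of the disc: 78 mm inside diameter, 84 mm outside, floor 3 mm above the bench, rim 10 mm above the bench. Origin: centre of its underside, on the bench; z up.
- plate_tray: Fixed shallow pale wooden tray, the place of the plate: inside 80 (x) x 100 mm (y), rim 8 mm above the bench, flat floor 3 mm above the bench. Origin: centre of its underside, on the bench; z up.
- ribbed_tray: Fixed grey plastic tray, the place of the block: inside 86 (x) x 138 mm (y), rim 12 mm above the bench, four ribs along x on its floor, their tops 6 mm above the bench, on which the block rests. Origin: centre of its underside, on the bench; z up.
- bottle: Bystander: loose small amber glass bottle with a white cap, 48 mm in diameter, 90 mm high, standing among the places. Leave it alone. Origin: centre of its underside; z up.
Not all that is in view belongs to the job. Leave any blue or yellow look-alike of the block alone.

How it is judged:
On the way, in this order (a step that is already met when the one before it is completed fails the run):
1. the collar stands over the post on its base, released (horizontal distance between collar and post below 0.0105 m and z of collar in the frame of post between 0.005 and 0.0115 m and angle between collar's own z axis and vertical below 0.1 rad and linear speed of collar below 0.02 m/s and contact force between collar and the fingers below 0.05 N), for 0.2 s.
2. the disc lies flat in the round dish, released (horizontal distance between disc and dish below 0.0145 m and z of disc in the frame of dish between 0 and 0.006 m and angle between disc's own z axis and vertical below 0.1 rad and linear speed of disc below 0.02 m/s and contact force between disc and the fingers below 0.05 N), for 0.2 s.
3. the plate lies flat in the wooden tray, released (x of plate in the frame of plate_tray between -0.016 and 0.016 m and y of plate in the frame of plate_tray between -0.026 and 0.026 m and z of plate in the frame of plate_tray between 0 and 0.0055 m and angle between plate's own z axis and vertical below 0.1 rad and linear speed of plate below 0.02 m/s and contact force between plate and the fingers below 0.05 N), for 0.2 s.
4. the block stands flat in the ribbed tray, released (x of block in the frame of ribbed_tray between -0.018 and 0.018 m and y of block in the frame of ribbed_tray between -0.018 and 0.018 m and z of block in the frame of ribbed_tray between 0.003 and 0.009 m and angle between block's own z axis and vertical below 0.1 rad and linear speed of block below 0.02 m/s and contact force between block and the fingers below 0.05 N), for 0.2 s.
At the end, for the whole second after the job is handed in: All parts upright (0.1 rad), released, at rest: collar round the pin, its underside on the post's base; disc flat on the dish's floor; plate flat on the wooden tray's floor; block flat on the ribbed tray's ribs; each inside its rim and within about 3 mm of its resting height (all of step 1 and all of step 2 and all of step 3 and all of step 4); the robot touches nothing.
It fails at once if the amber bottle is pushed more than 20 mm or tipped (distance of bottle from where it was at the start of the episode above 0.02 m or angle between bottle's own z axis and vertical above 0.3 rad).
It also fails if it takes over 118 s, if anything falls off the work surface, if the arm or the gripper's body presses on something with over 40 N, if the wrist force passes 120 N, or if a joint passes its speed limit or range.

## Working session

There is one attempt and no reset: what is moved stays moved. The work goes in short steps, Python scripts to look and compute and a tool call to move; the robot and the scene stay as the last step left them, time stands still between calls to the robot, and variables do not carry over. Pictures are saved under pics/ and viewed, and the job is handed in when it is done.

Besides the shell and the picture viewer there is one more tool, called after "Request:" in YAML: its name, and indented under it one key for each argument. drive_tool: Moves the arm, as the interface text tells. Its arguments: {"type":"object","properties":{"steps":{"type":"array"}},"required":["steps"]}

```bash
mkdir -p pics; ls; cat > h.py <<'E'
import numpy as np, cv2
from workcell import bot, vision, job_done
from scipy.spatial.transform import Rotation as R
def grab(name,tag):
    m=vision.camera_model(name); im,d=vision.camera(name)
    cv2.imwrite(f'pics/{tag}.png',im[:,:,::-1]); np.savez(f'pics/{tag}.npz',im=im,d=d,**{k:np.array(m[k],float) for k in('mtx','D','rvec','tvec')})
    return im,d,m
def load(tag): return np.load(f'pics/{tag}.npz')
def world(f,u,v,z=None,depth=None):
    K=f['mtx'];D=f['D'];Rm=cv2.Rodrigues(f['rvec'])[0];t=f['tvec'].ravel()
    p=cv2.undistortPoints(np.array([[[u,v]]],float),K,D)[0,0]
    r=np.array([p[0],p[1],1.]); c=-Rm.T@t; w=Rm.T@r
    if depth is not None: return c+w*depth
    return c+w*(z-c[2])/w[2]
def pts(f):
    K=f['mtx'];D=f['D'];Rm=cv2.Rodrigues(f['rvec'])[0];t=f['tvec'].ravel()
    v,u=np.mgrid[0:480,0:640]
    p=cv2.undistortPoints(np.stack([u,v],-1).reshape(-1,1,2).astype(float),K,D).reshape(-1,2)
    d=f['d'].reshape(-1,1)
    P=(np.c_[p,np.ones(len(p))]*d-t)@Rm
    P[d[:,0]<=0]=np.nan
    return P.reshape(480,640,3)
E
python3 - <<'E'
from h import *
o=bot.get_obs();print(o)
for n in('scene','top','wrist'): 
    _,d,m=grab(n,n+'0');Rm=cv2.Rodrigues(np.array(m['rvec'],float))[0];print(n,-Rm.T@np.array(m['tvec']).ravel(),Rm[2])
E
```

```text
pics
{'clock': 0.0, 'joint_pos': array([ 1.20599225e+00,  2.41436182e-01,  3.68564618e-03,  1.33521238e+00,
       -1.22598562e-05,  1.57079559e+00]), 'joint_vel': array([ 0.00051336,  0.00067691,  0.00044925, -0.0004642 , -0.00016366,
        0.00044076]), 'tau': array([-3.36360754e-04, -3.72321510e+01,  2.52406597e+01,  1.68546801e-02,
        1.21411090e-04,  1.85549692e-05]), 'eef_pos': array([0.17820765, 0.4666294 , 0.3029865 ]), 'tool_rot': array([ 8.23639476e-01,  5.67112723e-01, -8.88768847e-04,  6.19398714e-04]), 'ft_force': array([-0.11118308,  0.78919123,  0.15771344]), 'ft_torque': array([-0.01276543,  0.02141205,  0.01551834]), 'grip_width': 0.0851614917536792}
scene [ 1.11657798 -0.27669671  1.23498065] [-0.46574423  0.27675393 -0.84052934]
top [0.31754005 0.09412146 0.96603037] [ 0.20596168 -0.00469492 -0.9785488 ]
wrist [0.10096354 0.4969204  0.37254519] [ 0.29713406 -0.11546653 -0.94782848]
```

View pics/scene0.png

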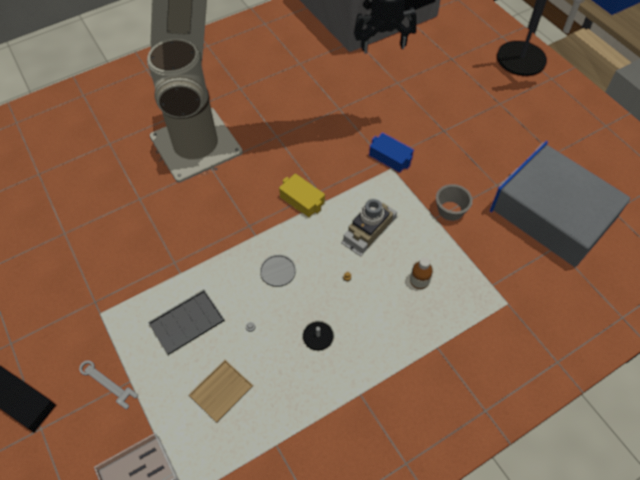

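View pics/top0.png

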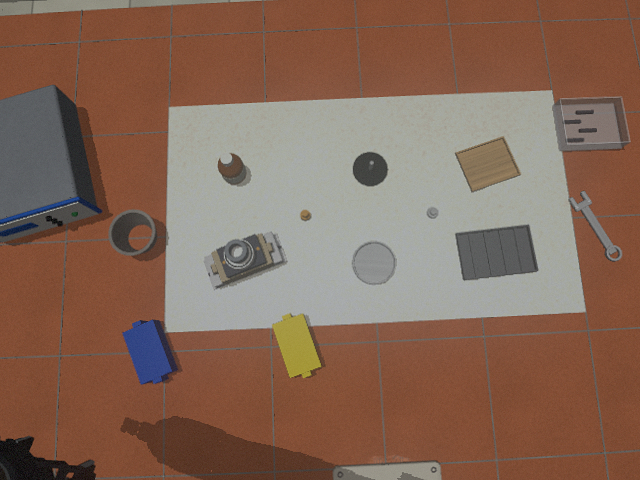

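View pics/wrist0.png

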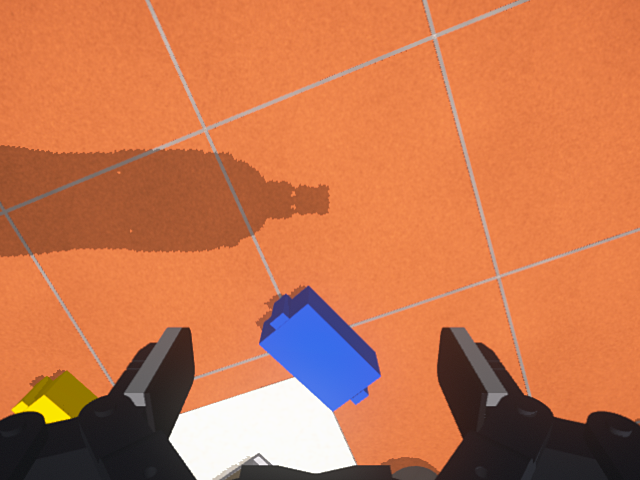

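The top view shows the nest with the stack at about (243,256), bottle (231,167), post (370,168), dish (374,263), wooden tray (487,164), and ribbed tray (497,252). The blue (150,352) and yellow (297,346) blocks are decoys. Next I'll measure from the depth image.

```bash
python3 - <<'E'
from h import *
f=load('top0');P=pts(f);g=load('scene0');Q=pts(g)
for n,(u,v) in dict(collar=(238,251),bottle=(231,167),post=(370,168),dish=(374,263),ptray=(487,164),rtray=(497,252),bench=(300,130),bench2=(450,300),knob=(305,215),knob2=(432,213)).items():
    print(n,P[v,u].round(4),world(f,u,v,z=0).round(4))
Z=P[...,2]
print('bench z',np.nanmedian(Z[110:300,180:220]),np.nanmedian(Z[290:300,320:540]),np.nanmedian(Q[250:260,400:400+5,2]), np.nanstd(Z[290:300,320:540]))
im=f['im'][:,:,::-1]
def crop(u,v,w,h,s): return cv2.resize(im[v:v+h,u:u+w],None,fx=s,fy=s,interpolation=cv2.INTER_CUBIC)
cv2.imwrite('pics/c_nest.png',crop(190,215,110,90,7))
a=crop(340,140,210,150,3.8);cv2.imwrite('pics/c_pl.png',a)
hm=np.clip(np.nan_to_num(Z)/0.12,0,1)*255
cv2.imwrite('pics/c_h.png',cv2.resize(hm[90:340,150:600].astype(np.uint8),None,fx=1.7,fy=1.7,interpolation=cv2.INTER_NEAREST))
E
```

```text
collar [0.4807 0.2447 0.0792] [0.4953 0.2581 0.    ]
bottle [0.6417 0.2573 0.0715] [0.6676 0.2703 0.    ]
post [ 0.6442 -0.0064  0.0215] [ 0.6517 -0.0087  0.    ]
dish [ 0.4592 -0.0036  0.0008] [ 0.4593 -0.0037  0.    ]
ptray [ 0.6481 -0.244   0.0028] [ 0.6491 -0.245   0.    ]
rtray [ 0.4685 -0.2426  0.0037] [ 0.4691 -0.2439  0.    ]
bench [ 0.742   0.1288 -0.0043] [0.7401 0.1286 0.    ]
bench2 [ 0.3812 -0.1429  0.0019] [ 0.3813 -0.1434  0.    ]
knob [0.556  0.1248 0.0194] [0.5609 0.1254 0.    ]
knob2 [ 0.5497 -0.1215  0.0131] [ 0.5529 -0.1245  0.    ]
bench z 0.0007332991370045975 0.00046522176657513587 0.003062601118846363 0.0017442724748021068
```

View pics/c_nest.png

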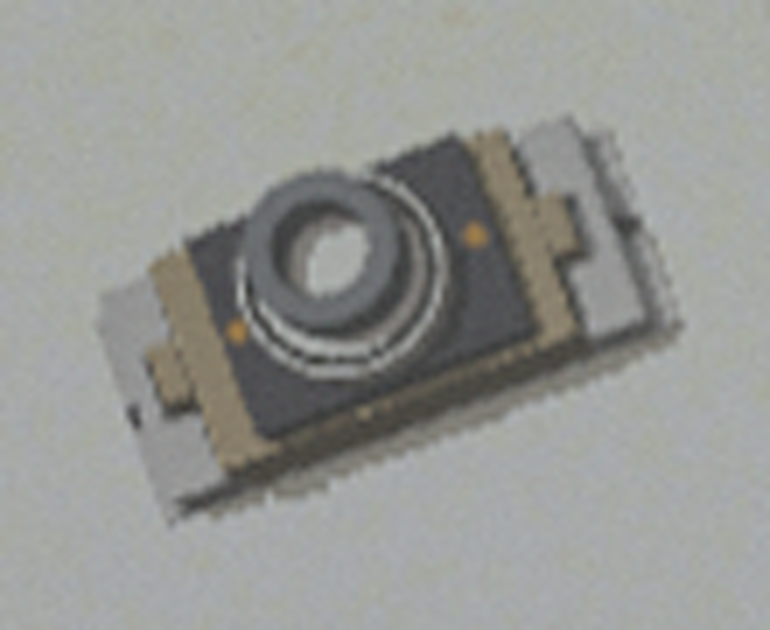

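View pics/c_pl.png

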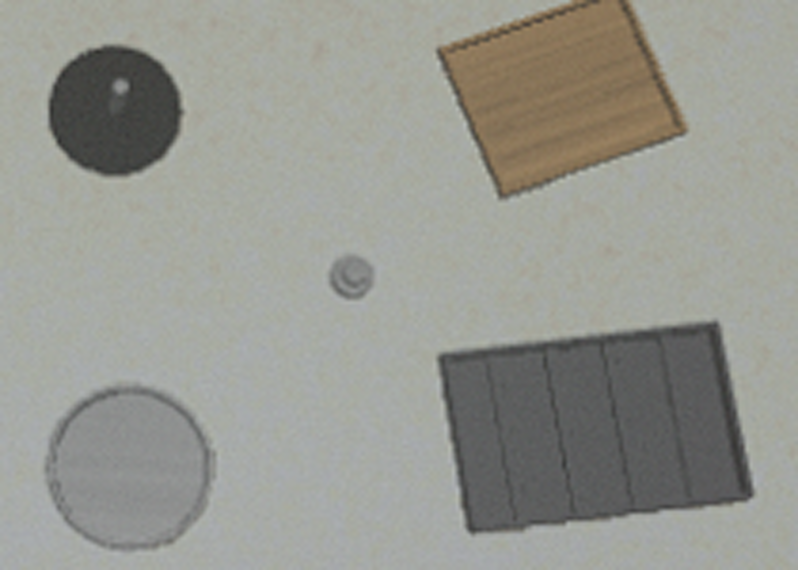

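View pics/c_h.png

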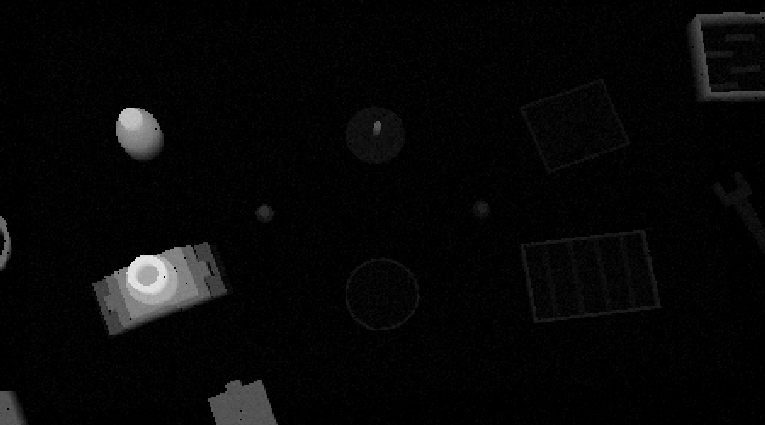

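```bash
python3 - <<'E'
from h import *
f=load('top0');P=pts(f);Z=P[...,2];im=f['im'].astype(int)
def st(mask,n):
    p=P[mask];print(n,mask.sum(),'med',np.nanmedian(p,0).round(4));return p
roi=np.zeros((480,640),bool)
def box(u0,v0,u1,v1):
    m=np.zeros((480,640),bool);m[v0:v1,u0:u1]=1;return m
# collar top
m=box(200,225,290,290)&(Z>0.098);p=P[m]
c,r=cv2.minEnclosingCircle(p[:,:2].astype(np.float32));print('collar',c,r,np.nanmedian(p[:,2]))
for lo,hi,n in((.054,.068,'plate?'),(.040,.052,'block'),(.02,.038,'cheek'),(.072,.088,'disc')):
    p=P[box(195,220,295,295)&(Z>lo)&(Z<hi)];print(n,len(p),np.median(p[:,2]),cv2.minAreaRect(p[:,:2].astype(np.float32)))
# plate corners & others via image crop points
def c7(x,y,z): return world(f,(x+.5)/7+190-.5,(y+.5)/7+215-.5,z=z)
pl=[c7(x,y,.062)[:2] for x,y in((190,240),(455,137),(535,330),(265,438))]
print('plate corners',np.round(pl,4).tolist(),cv2.minAreaRect(np.float32(pl)))
print('dots',c7(237,331,.062),c7(475,235,.062))
b=[c7(x,y,.046)[:2] for x,y in((155,262),(497,132),(580,330),(232,470))]
print('block',np.round(b,4).tolist(),cv2.minAreaRect(np.float32(b)))
n=[c7(x,y,.031)[:2] for x,y in((98,315),(572,118),(172,512),(650,325))]
print('nest',cv2.minAreaRect(np.float32(n)))
# trays
def c3(x,y,z): return world(f,(x+.5)/3.8+340-.5,(y+.5)/3.8+140-.5,z=z)
hsv=cv2.cvtColor(f['im'],cv2.COLOR_RGB2HSV);g=im.sum(2)/3
m=box(445,130,530,195)&(hsv[...,1]>70);ct=np.argwhere(m)[:,::-1].astype(float)
q=np.array([world(f,u,v,z=.008)[:2] for u,v in ct],np.float32);print('ptray',len(q),cv2.minAreaRect(q))
m=box(450,215,545,285)&(g<130);ct=np.argwhere(m)[:,::-1]
q=np.array([world(f,u,v,z=.012)[:2] for u,v in ct],np.float32);print('rtray',len(q),cv2.minAreaRect(q))
m=box(345,145,395,192)&(g<110);ct=np.argwhere(m)[:,::-1]
q=np.array([world(f,u,v,z=.008)[:2] for u,v in ct],np.float32);print('post',len(q),cv2.minEnclosingCircle(q),q.mean(0))
m=box(345,235,405,290)&(Z>.0055);ct=np.argwhere(m)[:,::-1]
q=np.array([world(f,u,v,z=.01)[:2] for u,v in ct],np.float32);print('dish',len(q),cv2.minEnclosingCircle(q),np.median(P[m],0))
m=box(210,140,255,190)&(Z>.02);p=P[m];k=p[p[:,2]>.08];print('bottle cap',k.mean(0),len(k),np.nanmax(p[:,2]))
print(Z[252:256,200:208])
E
```

```text
collar (0.4772804379463196, 0.24473854899406433) 0.020262591540813446 0.10486313898612913
plate? 585 0.06130875493822189 ((0.4755084216594696, 0.24274186789989471), (0.056658532470464706, 0.07655823975801468), 19.09622573852539)
block 576 0.04547610375807791 ((0.47456711530685425, 0.24398943781852722), (0.0611635223031044, 0.11572833359241486), 19.05347442626953)
cheek 562 0.030409115715604278 ((0.4751788377761841, 0.24414552748203278), (0.061357080936431885, 0.13553552329540253), 18.0831298828125)
disc 387 0.0796336007276107 ((0.472415566444397, 0.24188871681690216), (0.04593086615204811, 0.05201727896928787), 30.46630859375)
plate corners [[0.4897, 0.2864], [0.5137, 0.2169], [0.4619, 0.1972], [0.4371, 0.2673]] ((0.4757850170135498, 0.24177968502044678), (0.05597249045968056, 0.07480119168758392), 19.451597213745117)
dots [0.46523182 0.27427408 0.062     ] [0.48750194 0.2121817  0.062     ]
block [[0.4873, 0.2991], [0.518, 0.2079], [0.4638, 0.1872], [0.4312, 0.279]] ((0.47557154297828674, 0.24313408136367798), (0.05954066663980484, 0.0975727066397667), 19.551074981689453)
nest ((0.4
[... 475 characters left out ...]
, -0.0021457939874380827), 0.05213604494929314) [ 4.57470666e-01 -2.37088803e-04  8.53306652e-03]
bottle cap [0.65148072 0.26286492 0.08891651] 134 0.09327618737026952
[[-1.04546282e-03 -3.51164542e-03 -2.42544597e-03  1.28260520e-03
  -3.09737631e-04  9.18085522e-04  1.97883867e-03 -1.35041309e-03]
 [-9.76034917e-04  4.53886855e-03  4.58258407e-03  1.15039025e-03
   3.33579116e-03 -2.83904216e-04  4.90004314e-04  6.09067169e-04]
 [-2.97626260e-05  1.33282586e-03  7.27565027e-05 -1.15691307e-03
   1.01600015e-03  1.74802503e-03  2.06389213e-03  8.01528552e-04]
 [ 1.29080533e-03  2.58160079e-03 -2.36443003e-03 -8.43534854e-04
   1.36256466e-03  2.49339408e-03  8.59983108e-04  2.80469571e-02]]
```

```bash
cat >> h.py <<'E'
def plan(x,y,z,yaw,n=None,g=-1):
    """print rows from present pose to target, tool down, tool x at yaw (deg)"""
    o=bot.get_obs();p=np.array(o['eef_pos']);Rc=R.from_quat(o['tool_rot'])
    c=np.deg2rad(yaw);T=R.from_matrix(np.array([[np.cos(c),np.sin(c),0],[np.sin(c),-np.cos(c),0],[0,0,-1.]]))
    rv=(Rc.inv()*T).as_rotvec(); d=np.array([x,y,z])-p
    k=max(int(np.ceil(np.linalg.norm(d)/.038)),int(np.ceil(np.rad2deg(np.linalg.norm(rv))/7)),1)
    k=max(k,n or 0); rows=[]
    for i in range(k):
        s=Rc.inv().apply(d/k); rows.append(np.r_[s.round(4),np.rad2deg(rv/k).round(2),g]); Rc=Rc*R.from_rotvec(rv/k)
    print('t',o['clock'],'pos',p.round(4),'yaw',np.rad2deg(np.arctan2(*Rc.as_matrix()[1::-1,0])).round(2),'w',o['grip_width'],'F',np.round(o['ft_force'],2))
    for r in rows: print(', '.join(f'{v:g}' for v in r))
E
python3 -c "
from h import *
print(bot.tip_reach, [a for a in dir(bot) if a[0]!='_'])
plan(.4755,.2435,.28,19.1)"
```

```text
0.0726 ['Unreachable', 'get_obs', 'tip_reach']
t 0.15 pos [0.1782 0.4668 0.3032] yaw 19.1 w 0.08567977453461484 F [-0.74  0.54 -0.48]
-0.0103, 0.0357, 0.0023, 0, 0.01, 5, -1
-0.0071, 0.0365, 0.0023, 0, 0.01, 5, -1
-0.0039, 0.037, 0.0023, 0, 0.01, 5, -1
-0.0007, 0.0372, 0.0023, 0, 0.01, 5, -1
0.0026, 0.0371, 0.0023, 0, 0.01, 5, -1
0.0058, 0.0367, 0.0023, 0, 0.01, 5, -1
0.009, 0.0361, 0.0023, 0, 0.01, 5, -1
0.0121, 0.0352, 0.0023, 0, 0.01, 5, -1
0.0151, 0.034, 0.0023, 0, 0.01, 5, -1
0.018, 0.0325, 0.0023, 0, 0.01, 5, -1
```

Request:
drive_tool:
  steps: [-0.01, 0.036, 0.002, 0, 0, 5, -1, -0.007, 0.0365, 0.002, 0, 0, 5, -1, -0.004, 0.037, 0.002, 0, 0, 5, -1, -0.001, 0.037, 0.002, 0, 0, 5, -1, 0.0025, 0.037, 0.002, 0, 0, 5, -1, 0.006, 0.037, 0.002, 0, 0, 5, -1, 0.009, 0.036, 0.002, 0, 0, 5, -1, 0.012, 0.035, 0.002, 0, 0, 5, -1]

```text
clock: 0.82
eef_pos: [0.4173, 0.287, 0.2876]
tool_rot: [0.968, 0.249, -0.0, 0.0]
ft_force: [-0.4, 0.5, 0.5]
grip_width: 0.0855
```

Request:
drive_tool:
  steps: [0.015, 0.034, 0.002, 0, 0, 5, -1, 0.018, 0.0325, 0.002, 0, 0, 5, -1, 0, 0, 0, 0, 0, 0, -1, 0, 0, 0, 0, 0, 0, -1]

```text
clock: 1.15
eef_pos: [0.4766, 0.2422, 0.283]
tool_rot: [0.986, 0.164, -0.001, 0.0]
ft_force: [-0.6, -0.1, 0.5]
grip_width: 0.0855
```

```bash
python3 -c "
from h import *
plan(.4755,.2435,.28,19.1)
im,d,m=grab('wrist','w1')"
```

```text
t 1.15 pos [0.4766 0.2422 0.283 ] yaw 19.1 w 0.08548139695028972 F [-0.64 -0.08  0.5 ]
-0.0006, -0.0016, 0.003, -0, 0.1, -0.2, -1
```

View pics/w1.png

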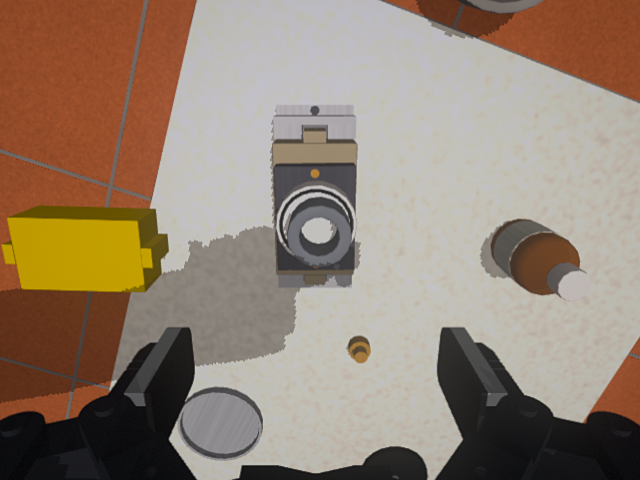

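The wrist view shows the real stack, with the collar at (319,230), plate, block tongues in the nest, bottle (540,258) and dish (222,422). The yellow decoy is at (85,250). I'll measure the parts.

```bash
python3 - <<'E'
from h import *
f=load('w1');P=pts(f);Z=P[...,2]
def box(u0,v0,u1,v1):
    m=np.zeros((480,640),bool);m[v0:v1,u0:u1]=1;return m
m=box(260,180,370,280)&(Z>.1);p=P[m];print('collar',cv2.minEnclosingCircle(p[:,:2].astype(np.float32)),np.median(p[:,2]))
m=box(260,170,370,280)&(Z>.074)&(Z<.086);p=P[m];print('disc',cv2.minEnclosingCircle(p[:,:2].astype(np.float32)),np.median(p[:,2]))
for lo,hi,n in((.056,.067,'plate'),(.041,.051,'block'),(.026,.036,'cheek')):
    p=P[box(260,95,370,295)&(Z>lo)&(Z<hi)];print(n,len(p),np.median(p[:,2]),cv2.minAreaRect(p[:,:2].astype(np.float32)))
print('bench',np.nanmedian(Z[340:380,300:340]),np.nanmedian(Z[60:90,300:400]))
# plate x edges & dot by color
cr=cv2.resize(f['im'][95:300,250:380,::-1],None,fx=2.9,fy=2.9,interpolation=cv2.INTER_CUBIC);cv2.imwrite('pics/w1c.png',cr)
# wrist-in-tool check
o=bot.get_obs();Rm=cv2.Rodrigues(f['rvec'])[0]
# collar hole / ring ellipse
m=box(260,180,370,280)&(Z>.1)
c,_=cv2.findContours(m.astype(np.uint8),cv2.RETR_EXTERNAL,cv2.CHAIN_APPROX_NONE);c=max(c,key=len);e=cv2.fitEllipse(c);print(e,world(f,*e[0],z=.106))
# triangulate collar top centre with the top view
t=load('top0');PT=pts(t);m=box(200,225,290,290)&(PT[...,2]>.098);c,_=cv2.findContours(m.astype(np.uint8),cv2.RETR_EXTERNAL,cv2.CHAIN_APPROX_NONE);c=max(c,key=len);e2=cv2.fitEllipse(c)
for z in(.100,.106,.110): print(z,world(f,*e[0],z=z)[:2],world(t,*e2[0],z=z)[:2])
E
```

```text
collar ((0.47664305567741394, 0.24682360887527466), 0.02014632150530815) 0.10520983924528249
disc ((0.47486424446105957, 0.24618203938007355), 0.027050700038671494) 0.0796149028648907
plate 3084 0.06144488860802737 ((0.4748528301715851, 0.24431362748146057), (0.056240443140268326, 0.07660793513059616), 19.375425338745117)
block 2756 0.045448292608545646 ((0.47373101115226746, 0.24581998586654663), (0.06010320037603378, 0.11624197661876678), 18.954591751098633)
cheek 2350 0.03047423740619224 ((0.4736873209476471, 0.24592941999435425), (0.0599706806242466, 0.13502953946590424), 18.897998809814453)
bench 8.062555998439564e-05 0.0004976298715201463
((318.95318603515625, 235.19639587402344), (62.54301452636719, 64.08565521240234), 87.8305435180664) [0.47613501 0.24811316 0.106     ]
0.1 [0.47677929 0.24634227] [0.47800848 0.24492553]
0.106 [0.47613501 0.24811316] [0.47689672 0.24388074]
0.11 [0.4757055  0.24929375] [0.47615556 0.24318421]
```

View pics/w1c.png

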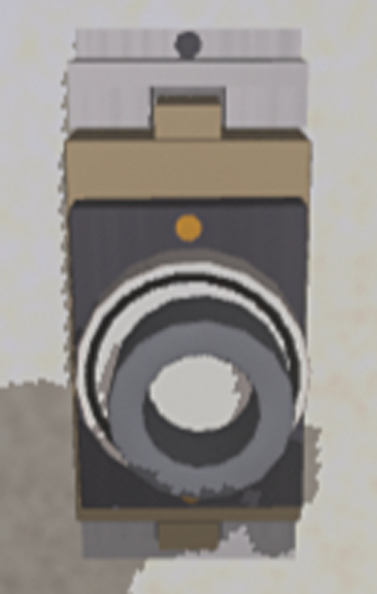

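```bash
python3 -c "
from h import *
plan(.477,.246,.152,19.1,n=4)"
```

```text
t 1.2 pos [0.4756 0.2431 0.2832] yaw 19.1 w 0.08559057214202029 F [-0.37  0.32 -0.51]
0.0006, -0.0006, 0.0328, -0, 0.02, -0.02, -1
0.0006, -0.0006, 0.0328, -0, 0.02, -0.02, -1
0.0006, -0.0006, 0.0328, -0, 0.02, -0.02, -1
0.0006, -0.0006, 0.0328, -0, 0.02, -0.02, -1
```

Request:
drive_tool:
  steps: [0.0005, -0.0005, 0.033, 0, 0, 0, -1, 0.0005, -0.0005, 0.033, 0, 0, 0, -1, 0.0005, -0.0005, 0.033, 0, 0, 0, -1, 0.0005, -0.0005, 0.032, 0, 0, 0, -1, 0, 0, 0, 0, 0, 0, -1, 0, 0, 0, 0, 0, 0, 1, 0, 0, 0, 0, 0, 0, 1, 0, 0, 0, 0, 0, 0, 1]

```text
clock: 1.87
eef_pos: [0.4779, 0.2476, 0.1555]
tool_rot: [0.986, 0.166, 0.002, -0.001]
ft_force: [0.1, -0.5, 0.0]
grip_width: 0.0516
```

Request:
drive_tool:
  steps: [0, 0, 0, 0, 0, 0, 1, 0, 0, 0, 0, 0, 0, 1, 0, 0, 0, 0, 0, 0, 1, 0, 0, 0, 0, 0, 0, 1]

```text
clock: 2.2
eef_pos: [0.4782, 0.2473, 0.156]
tool_rot: [0.986, 0.166, 0.003, -0.001]
ft_force: [-0.6, 0.3, 5.1]
grip_width: 0.0383
```

```bash
python3 -c "
from h import *
im,d,m=grab('wrist','w2')
plan(.6478,-.0072,.24,0,g=1)"
```

```text
t 2.25 pos [0.4781 0.2473 0.1559] yaw -0.0 w 0.03851989821404683 F [-0.76  0.03  5.9 ]
0.0086, 0.0329, -0.0093, -0.02, -0.03, 2.12, 1
0.0098, 0.0325, -0.0093, -0.02, -0.03, 2.12, 1
0.011, 0.0322, -0.0093, -0.02, -0.03, 2.12, 1
0.0122, 0.0317, -0.0093, -0.02, -0.03, 2.12, 1
0.0133, 0.0313, -0.0093, -0.02, -0.03, 2.12, 1
0.0145, 0.0307, -0.0093, -0.02, -0.03, 2.12, 1
0.0156, 0.0302, -0.0093, -0.02, -0.03, 2.12, 1
0.0167, 0.0296, -0.0093, -0.02, -0.03, 2.12, 1
0.0178, 0.029, -0.0093, -0.02, -0.03, 2.12, 1
```

View pics/w2.png

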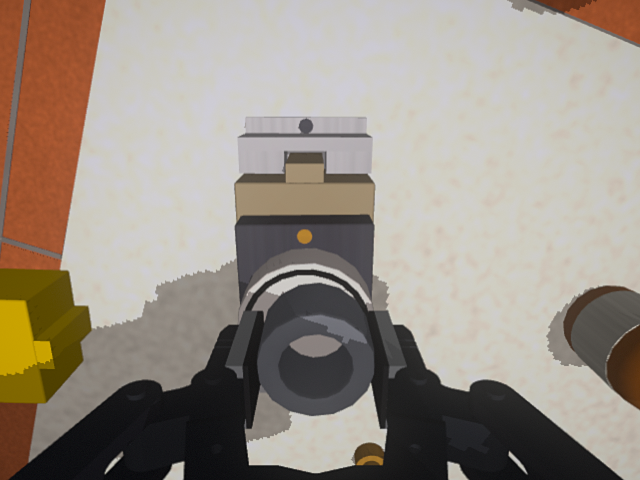

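Collar gripped (38.5 mm), pads on both sides at (245,350) and (390,350). Lifting it straight up.

Request:
drive_tool:
  steps: [0, 0, -0.01, 0, 0, 0, 1, 0, 0, -0.02, 0, 0, 0, 1, 0, 0, -0.03, 0, 0, 0, 1, 0, 0, -0.03, 0, 0, 0, 1, 0, 0, 0, 0, 0, 0, 1]

```text
clock: 2.67
eef_pos: [0.4797, 0.2477, 0.251]
tool_rot: [0.986, 0.166, 0.006, -0.002]
ft_force: [0.6, -0.1, 0.3]
grip_width: 0.0384
```

```bash
python3 -c "
from h import *
im,d,m=grab('wrist','w3')
plan(.6478,-.0072,.24,0,g=1)"
```

```text
t 2.7167 pos [0.479  0.2473 0.2483] yaw 0.0 w 0.03840387775830118 F [ 0.62  1.04 -0.03]
0.0085, 0.0329, 0.001, -0.02, -0.06, 2.12, 1
0.0097, 0.0325, 0.001, -0.02, -0.06, 2.12, 1
0.0109, 0.0321, 0.001, -0.02, -0.06, 2.12, 1
0.0121, 0.0317, 0.001, -0.02, -0.06, 2.12, 1
0.0132, 0.0313, 0.001, -0.02, -0.06, 2.12, 1
0.0144, 0.0307, 0.001, -0.02, -0.06, 2.12, 1
0.0155, 0.0302, 0.001, -0.02, -0.06, 2.12, 1
0.0166, 0.0296, 0.0009, -0.02, -0.06, 2.12, 1
0.0177, 0.029, 0.0009, -0.02, -0.06, 2.12, 1
```

View pics/w3.png

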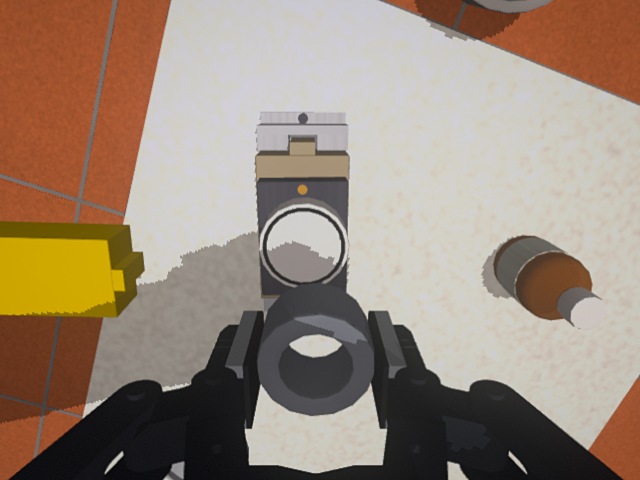

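```bash
python3 - <<'E'
from h import *
f=load('w3');P=pts(f);Z=P[...,2]
def box(u0,v0,u1,v1):
    m=np.zeros((480,640),bool);m[v0:v1,u0:u1]=1;return m
p=P[box(250,195,360,285)&(Z>.074)&(Z<.086)];print('disc',cv2.minEnclosingCircle(p[:,:2].astype(np.float32)),np.median(p[:,2]))
for lo,hi,n in((.056,.067,'plate'),(.041,.051,'block'),(.026,.036,'cheek')):
    p=P[box(240,95,370,300)&(Z>lo)&(Z<hi)];print(n,len(p),np.median(p[:,2]),cv2.minAreaRect(p[:,:2].astype(np.float32)))
m=box(263,320,368,412)&(Z>.12);print(np.nanpercentile(Z[m],[5,50,90,98]),np.nanmean(Z[m]>.19))
zt=np.nanpercentile(Z[m],90);m&=(np.abs(Z-zt)<.003);p=P[m];print('collar',zt,cv2.minEnclosingCircle(p[:,:2].astype(np.float32)))
E
```

```text
disc ((0.4749925136566162, 0.24626277387142181), 0.02704516611993313) 0.07952601916292568
plate 3411 0.06144291440491317 ((0.4748406410217285, 0.2442147582769394), (0.056115005165338516, 0.07691660523414612), 19.55026626586914)
block 2717 0.0455029787193936 ((0.4724656343460083, 0.24958032369613647), (0.06007761135697365, 0.10826486349105835), 18.879053115844727)
cheek 2057 0.030442924305320525 ((0.4722232222557068, 0.25064510107040405), (0.06018708646297455, 0.12512624263763428), 18.99509620666504)
[0.18033343 0.19970155 0.20079673 0.201263  ] 0.8165615906886518
collar 0.2007967337589432 ((0.4802592992782593, 0.24811480939388275), 0.020185202360153198)
```

Request:
drive_tool:
  steps: [0.0085, 0.033, 0.001, 0, 0, 2.1, 1, 0.01, 0.0325, 0.001, 0, 0, 2.1, 1, 0.011, 0.032, 0.001, 0, -0.1, 2.1, 1, 0.012, 0.032, 0.001, 0, -0.1, 2.1, 1, 0.013, 0.031, 0.001, 0, -0.1, 2.1, 1, 0.0145, 0.031, 0.001, 0, -0.1, 2.1, 1, 0.0155, 0.03, 0.001, 0, -0.1, 2.1, 1, 0.0165, 0.0295, 0.001, 0, -0.1, 2.1, 1]

```text
clock: 3.38
eef_pos: [0.6276, 0.0187, 0.2343]
tool_rot: [1.0, 0.019, -0.006, 0.001]
ft_force: [0.5, 0.6, 0.3]
grip_width: 0.0379
```

Request:
drive_tool:
  steps: [0.0175, 0.029, 0.001, 0, -0.1, 2.1, 1, 0, 0, 0, 0, 0, 0, 1, 0, 0, 0, 0, 0, 0, 1]

```text
clock: 3.63
eef_pos: [0.6461, -0.01, 0.2323]
tool_rot: [1.0, 0.0, -0.007, 0.001]
ft_force: [-0.7, -0.2, -0.9]
grip_width: 0.0385
```

```bash
python3 -c "
from h import *
im,d,m=grab('wrist','w4')
plan(.6478,-.0072,.24,0,g=1)"
```

```text
t 3.6833 pos [ 0.6455 -0.0086  0.2326] yaw -0.0 w 0.03862629080877012 F [-0.45 -0.15 -0.06]
0.0022, -0.0014, -0.0074, 0.06, 0.8, 0.13, 1
```

View pics/w4.png

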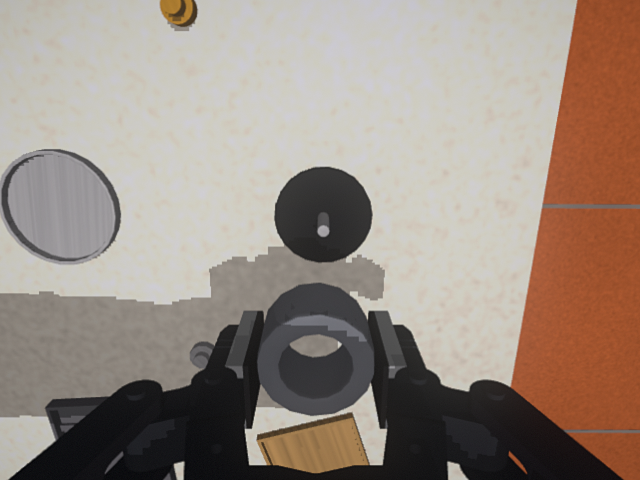

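```bash
python3 - <<'E'
from h import *
f=load('w4');P=pts(f);Z=P[...,2]
def box(u0,v0,u1,v1):
    m=np.zeros((480,640),bool);m[v0:v1,u0:u1]=1;return m
g=f['im'].mean(2)
m=box(265,160,382,268)&(Z>.005)&(Z<.011);p=P[m];print('base',m.sum(),cv2.minEnclosingCircle(p[:,:2].astype(np.float32)),np.median(p[:,2]))
c=[world(f,u,v,z=.008)[:2] for v,u in np.argwhere(box(265,160,382,268)&(g<60)&(Z<.012))];print(cv2.minEnclosingCircle(np.float32(c)))
print('pin',world(f,323,231,z=.042),np.nanmax(Z[220:240,310:335]),P[231,323])
m=box(0,140,130,270)&(Z>.006)&(Z<.014);p=P[m];print('dish',m.sum(),cv2.minEnclosingCircle(p[:,:2].astype(np.float32)),np.median(p[:,2]))
print('dish floor',np.nanmedian(Z[195:215,50:70]))
m=box(263,320,368,412)&(Z>.12)
zt=np.nanpercentile(Z[m],90);m&=(np.abs(Z-zt)<.003);p=P[m];print('collar',zt,cv2.minEnclosingCircle(p[:,:2].astype(np.float32)))
plan(.6475,-.0065,.16,0,g=1,n=3)
E
```

```text
base 7032 ((0.6476407647132874, -0.0063372449949383736), 0.035018786787986755) 0.007502095627028225
((0.6476578712463379, -0.005309413652867079), 0.03463124483823776)
pin [ 0.64760611 -0.00600089  0.042     ] 0.043551362876969195 [ 0.64760655 -0.00603941  0.04187376]
dish 1977 ((0.4582063555717468, -0.0008997245458886027), 0.042748816311359406) 0.009147277299288742
dish floor 0.0026831406052984265
collar 0.1821045845068314 ((0.6449320316314697, -0.01025207620114088), 0.020386837422847748)
t 3.6833 pos [ 0.6455 -0.0086  0.2326] yaw -0.0 w 0.03862629080877012 F [-0.45 -0.15 -0.06]
0.001, -0.0007, 0.0242, 0.02, 0.27, 0.04, 1
0.0009, -0.0007, 0.0242, 0.02, 0.27, 0.04, 1
0.0008, -0.0007, 0.0242, 0.02, 0.27, 0.04, 1
```

Request:
drive_tool:
  steps: [0.001, -0.0008, 0.024, 0, 0.27, 0, 1, 0.001, -0.0008, 0.024, 0, 0.27, 0, 1, 0.001, -0.0008, 0.024, 0, 0.27, 0, 1, 0, 0, 0, 0, 0, 0, 1, 0, 0, 0, 0, 0, 0, 1]

```text
clock: 4.1
eef_pos: [0.6466, -0.0042, 0.1603]
tool_rot: [1.0, 0.003, -0.001, 0.001]
ft_force: [0.4, -0.3, -1.4]
grip_width: 0.0382
```

```bash
python3 -c "
from h import *
plan(.6475,-.0063,.086,0,g=1,n=4)"
```

```text
t 4.1 pos [ 0.6466 -0.0042  0.1603] yaw -0.0 w 0.038228620262149605 F [ 0.43 -0.35 -1.36]
0.0003, 0.0005, 0.0186, 0.02, 0.04, 0.08, 1
0.0003, 0.0005, 0.0186, 0.02, 0.04, 0.08, 1
0.0003, 0.0005, 0.0186, 0.02, 0.04, 0.08, 1
0.0002, 0.0005, 0.0186, 0.02, 0.04, 0.08, 1
```

Request:
drive_tool:
  steps: [0, 0.001, 0.018, 0, 0, 0, 1, 0, 0.001, 0.018, 0, 0, 0, 1, 0, 0, 0.018, 0, 0, 0, 1, 0, 0, 0.016, 0, 0, 0, 1, 0, 0, 0.003, 0, 0, 0, 1, 0, 0, 0, 0, 0, 0, 1, 0, 0, 0, 0, 0, 0, 1]

```text
clock: 4.68
eef_pos: [0.6496, -0.0074, 0.0905]
tool_rot: [1.0, 0.002, 0.002, 0.001]
ft_force: [0.6, -0.7, -0.2]
grip_width: 0.0382
```

Request:
drive_tool:
  steps: [0, 0, 0.003, 0, 0, 0, 1, 0, 0, 0.002, 0, 0, 0, 1, 0, 0, 0, 0, 0, 0, 1, 0, 0, 0, 0, 0, 0, 1]

```text
clock: 5.02
eef_pos: [0.6489, -0.0077, 0.084]
tool_rot: [1.0, 0.002, 0.002, 0.001]
ft_force: [-0.4, -0.0, 0.3]
grip_width: 0.0383
```

Request:
drive_tool:
  steps: [0, 0, 0, 0, 0, 0, -0.3, 0, 0, 0, 0, 0, 0, -0.3, 0, 0, 0, 0, 0, 0, -0.3, 0, 0, -0.01, 0, 0, 0, -0.5, 0, 0, -0.03, 0, 0, 0, -1, 0, 0, -0.04, 0, 0, 0, -1, 0, 0, -0.04, 0, 0, 0, -1, 0, 0, -0.04, 0, 0, 0, -1]

```text
clock: 5.68
eef_pos: [0.6478, -0.0075, 0.2457]
tool_rot: [1.0, 0.002, 0.001, 0.001]
ft_force: [1.1, 0.4, 0.5]
grip_width: 0.0853
```

```bash
python3 - <<'E'
from h import *
im,d,m=grab('wrist','w5')
f=load('w5');P=pts(f);Z=P[...,2]
print(np.nanmax(Z[100:320,250:400]))
mm=np.zeros((480,640),bool);mm[100:320,240:400]=1
m=mm&(Z>.03)&(Z<.036);p=P[m];print('collar',m.sum(),cv2.minEnclosingCircle(p[:,:2].astype(np.float32)),np.median(p[:,2]))
m=mm&(Z>.005)&(Z<.011);p=P[m];print('base',m.sum(),cv2.minEnclosingCircle(p[:,:2].astype(np.float32)))
plan(.475,.246,.25,19.1)
E
```

```text
0.0430407561309368
collar 1661 ((0.6485576629638672, -0.008157109841704369), 0.020057765766978264) 0.033272129267857616
base 4252 ((0.6476337909698486, -0.006470058113336563), 0.03515775129199028)
t 5.7333 pos [ 0.6512 -0.0075  0.2564] yaw 19.1 w 0.08553407103393554 F [2.48 0.36 6.66]
-0.0195, -0.0282, 0.0003, 0.03, -0.11, -2.1, -1
-0.0184, -0.0289, 0.0004, 0.03, -0.11, -2.1, -1
-0.0174, -0.0296, 0.0004, 0.03, -0.11, -2.1, -1
-0.0163, -0.0302, 0.0005, 0.03, -0.11, -2.1, -1
-0.0152, -0.0308, 0.0005, 0.03, -0.11, -2.1, -1
-0.014, -0.0313, 0.0005, 0.03, -0.11, -2.1, -1
-0.0129, -0.0318, 0.0006, 0.03, -0.11, -2.1, -1
-0.0117, -0.0323, 0.0006, 0.03, -0.11, -2.1, -1
-0.0105, -0.0327, 0.0007, 0.03, -0.11, -2.1, -1
```

View pics/w5.png

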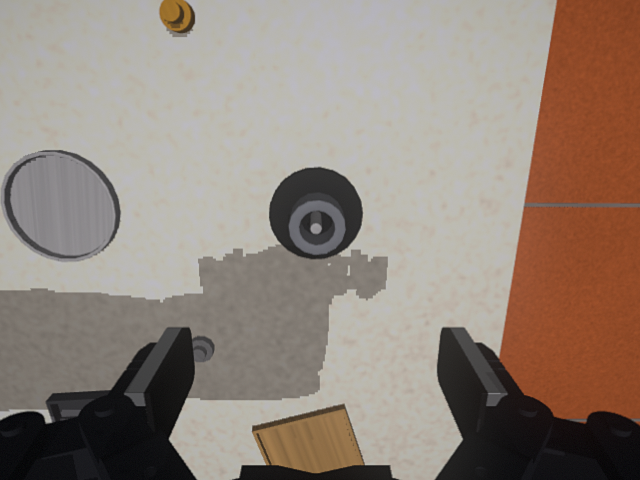

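The collar sits round the pin at (316,222), top at 33 mm. Going back for the disc.

Request:
drive_tool:
  steps: [-0.0195, -0.028, 0, 0, 0, -2.1, -1, -0.0185, -0.029, 0, 0, 0, -2.1, -1, -0.0175, -0.0295, 0, 0, 0, -2.1, -1, -0.0165, -0.03, 0, 0, 0, -2.1, -1, -0.015, -0.031, 0, 0, 0, -2.1, -1, -0.014, -0.0315, 0, 0, 0, -2.1, -1, -0.013, -0.032, 0, 0, 0, -2.1, -1, -0.012, -0.032, 0, 0, 0, -2.1, -1]

```text
clock: 6.4
eef_pos: [0.4898, 0.2188, 0.2435]
tool_rot: [0.989, 0.149, 0.002, 0.001]
ft_force: [0.3, 0.7, 0.1]
grip_width: 0.0854
```

Request:
drive_tool:
  steps: [-0.0105, -0.0325, 0, 0, 0, -2.1, -1, 0, 0, 0, 0, 0, 0, -1, 0, 0, 0, 0, 0, 0, -1]

```text
clock: 6.65
eef_pos: [0.4703, 0.2471, 0.2434]
tool_rot: [0.986, 0.168, 0.001, 0.001]
ft_force: [-0.3, -1.3, 0.3]
grip_width: 0.0852
```

```bash
python3 - <<'E'
from h import *
im,d,m=grab('wrist','w6')
f=load('w6');P=pts(f);Z=P[...,2]
def box(u0,v0,u1,v1):
    m=np.zeros((480,640),bool);m[v0:v1,u0:u1]=1;return m
B=box(220,60,420,330)
p=P[B&(Z>.074)&(Z<.086)];print('disc',cv2.minEnclosingCircle(p[:,:2].astype(np.float32)),np.median(p[:,2]))
for lo,hi,n in((.056,.067,'plate'),(.041,.051,'block'),(.026,.036,'cheek')):
    p=P[B&(Z>lo)&(Z<hi)];print(n,len(p),np.median(p[:,2]),cv2.minAreaRect(p[:,:2].astype(np.float32)))
plan(.475,.2462,.155,19.1,n=4)
E
```

```text
disc ((0.47480157017707825, 0.2462097704410553), 0.027113253250718117) 0.07951482966146682
plate 3999 0.06143361862679586 ((0.47485291957855225, 0.24433133006095886), (0.05614554509520531, 0.07665238529443741), 19.4969425201416)
block 3423 0.045457054327534885 ((0.47379475831985474, 0.2453671097755432), (0.06012701243162155, 0.11708656698465347), 18.84493637084961)
cheek 2815 0.03048891814942748 ((0.4738523066043854, 0.24592408537864685), (0.06005452200770378, 0.13511738181114197), 18.933626174926758)
t 6.7 pos [0.4711 0.2461 0.2433] yaw 19.1 w 0.0856709259334507 F [ 1.1  -0.37 -0.17]
0.0009, 0.0003, 0.0221, 0.04, -0.04, 0.02, -1
0.0009, 0.0003, 0.0221, 0.04, -0.04, 0.02, -1
0.0009, 0.0003, 0.0221, 0.04, -0.04, 0.02, -1
0.0009, 0.0003, 0.0221, 0.04, -0.04, 0.02, -1
```

```bash
python3 - <<'E'
from h import *
# tips in tool frame: camera-to-tool is fixed; use w6 pose now
o=bot.get_obs();m=vision.camera_model('wrist')
Rt=R.from_quat(o['tool_rot']).as_matrix();Rm=cv2.Rodrigues(np.array(m['rvec'],float))[0]
A=Rt.T@Rm.T; c=Rt.T@(-Rm.T@np.array(m['tvec']).ravel()-o['eef_pos']);print('cam in tool',c.round(4))
K=np.array(m['mtx']);D=np.array(m['D'])
for tag in('w6','w3'):
    f=load(tag)
    v,u=np.mgrid[0:480,0:640]
    p=cv2.undistortPoints(np.stack([u,v],-1).reshape(-1,1,2).astype(float),K,D).reshape(-1,2)
    T=((np.c_[p,np.ones(len(p))]*f['d'].reshape(-1,1))@A.T+c).reshape(480,640,3)
    ok=(f['d']>0)&(np.abs(T[...,1])<.02)&(T[...,2]<.085)&(T[...,2]>.03)
    for s in(-1,1):
        q=T[ok&(T[...,0]*s>.005)]; q=q[np.abs(q[:,0])<.06]
        print(tag,s,len(q),'zmax',np.percentile(q[:,2],[50,95,99]),'x range at tip',np.percentile(np.abs(q[q[:,2]>np.percentile(q[:,2],97)-.004][:,0]),[1,50,99]))
E
```

```text
cam in tool [-0.0001 -0.0832 -0.0695]
w6 -1 3804 zmax [0.04171254 0.05609845 0.05906619] x range at tip [0.04253274 0.04300991 0.04960132]
w6 1 3782 zmax [0.04179961 0.05628154 0.0590723 ] x range at tip [0.04215611 0.04263053 0.04911261]
w3 -1 7639 zmax [0.05090453 0.06922811 0.07362242] x range at tip [0.00503439 0.00972412 0.02459359]
w3 1 7522 zmax [0.05100097 0.06898281 0.07381255] x range at tip [0.00509597 0.00960272 0.02409725]
```

```bash
python3 - <<'E'
from h import *
o=bot.get_obs();m=vision.camera_model('wrist')
Rt=R.from_quat(o['tool_rot']).as_matrix();Rm=cv2.Rodrigues(np.array(m['rvec'],float))[0]
A=Rt.T@Rm.T; c=Rt.T@(-Rm.T@np.array(m['tvec']).ravel()-o['eef_pos'])
K=np.array(m['mtx']);D=np.array(m['D'])
for tag,x0,x1 in(('w6',.042,.06),('w3',.0205,.04),('w4',.0205,.04)):
    f=load(tag)
    v,u=np.mgrid[0:480,0:640]
    p=cv2.undistortPoints(np.stack([u,v],-1).reshape(-1,1,2).astype(float),K,D).reshape(-1,2)
    T=((np.c_[p,np.ones(len(p))]*f['d'].reshape(-1,1))@A.T+c).reshape(480,640,3)
    ok=(f['d']>0)&(T[...,1]>-.02)&(T[...,1]<.02)&(T[...,2]<.085)&(T[...,2]>.03)&(abs(T[...,0])>x0)&(abs(T[...,0])<x1)
    q=T[ok];print(tag,np.percentile(q[:,2],[90,97,99,99.9]),'y',np.percentile(q[:,1],[1,50,99]))
E
```

```text
w6 [0.05402328 0.05742891 0.05907246 0.06024601] y [-0.01259079 -0.00775273  0.00964121]
w3 [0.06150113 0.06527827 0.06733304 0.06850386] y [-0.01328882 -0.01136901  0.00780639]
w4 [0.06149429 0.06521631 0.06729355 0.06854147] y [-0.01329966 -0.0113872   0.00746836]
```

Request:
drive_tool:
  steps: [0.001, 0, 0.027, 0, 0, 0, -1, 0.001, 0, 0.027, 0, 0, 0, -1, 0.001, 0, 0.027, 0, 0, 0, -1, 0, 0, 0.023, 0, 0, 0, -1, 0, 0, 0, 0, 0, 0, -1, 0, 0, 0, 0, 0, 0, -1]

```text
clock: 7.2
eef_pos: [0.4743, 0.2449, 0.1378]
tool_rot: [0.986, 0.165, -0.001, 0.002]
ft_force: [0.2, -0.1, 0.9]
grip_width: 0.0857
```

Request:
drive_tool:
  steps: [0, -0.001, 0.001, 0, 0, 0, -1, 0, 0, 0, 0, 0, 0, 1, 0, 0, 0, 0, 0, 0, 1, 0, 0, 0, 0, 0, 0, 1, 0, 0, 0, 0, 0, 0, 1, 0, 0, 0, 0, 0, 0, 1, 0, 0, 0, 0, 0, 0, 1]

```text
clock: 7.78
eef_pos: [0.4751, 0.2479, 0.1398]
tool_rot: [0.986, 0.166, 0.003, 0.001]
ft_force: [-0.5, -0.1, 6.3]
grip_width: 0.0515
```

Request:
drive_tool:
  steps: [0, 0, -0.01, 0, 0, 0, 1, 0, 0, -0.02, 0, 0, 0, 1, 0, 0, -0.03, 0, 0, 0, 1, 0, 0, -0.03, 0, 0, 0, 1, 0, 0, 0, 0, 0, 0, 1]

```text
clock: 8.2
eef_pos: [0.4766, 0.2491, 0.235]
tool_rot: [0.986, 0.166, 0.007, -0.001]
ft_force: [0.2, -0.4, 0.5]
grip_width: 0.0511
```

```bash
python3 - <<'E'
from h import *
im,d,m=grab('wrist','w7')
plan(.458,-.001,.2,0,g=1)
E
```

```text
t 8.25 pos [0.4758 0.2487 0.2324] yaw 0.0 w 0.05144485573354404 F [-0.87  0.48 -1.32]
-0.0141, 0.0329, 0.0045, -0.01, -0.09, 2.73, 1
-0.0125, 0.0335, 0.0045, -0.01, -0.09, 2.73, 1
-0.0109, 0.0341, 0.0045, -0.01, -0.09, 2.73, 1
-0.0093, 0.0345, 0.0046, -0.01, -0.09, 2.73, 1
-0.0076, 0.0349, 0.0046, -0.01, -0.09, 2.73, 1
-0.0059, 0.0353, 0.0046, -0.01, -0.09, 2.73, 1
-0.0042, 0.0355, 0.0046, -0.01, -0.09, 2.73, 1
```

View pics/w7.png

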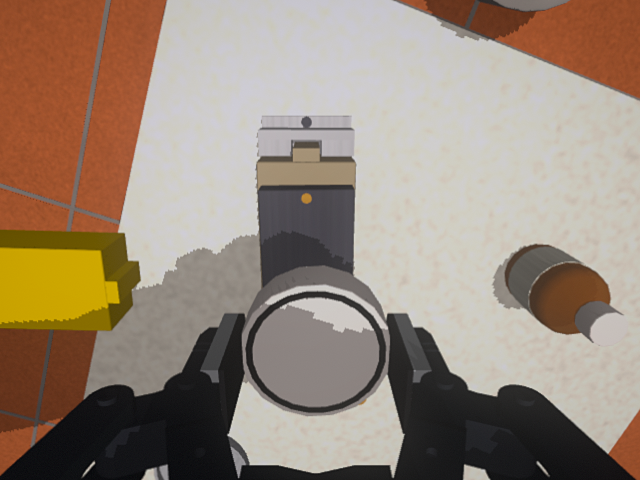

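```bash
python3 - <<'E'
from h import *
f=load('w7');P=pts(f);Z=P[...,2]
m=np.zeros((480,640),bool);m[295:410,250:382]=1
zt=np.nanmedian(Z[m]);m&=abs(Z-zt)<.008;p=P[m];A=np.c_[p[:,:2],np.ones(len(p))];s=np.linalg.lstsq(A,p[:,2],rcond=None)[0]
print(zt,'slope',s[:2]); m=(abs(Z-(P[...,0]*s[0]+P[...,1]*s[1]+s[2]))<.002);m[:280]=0;m[415:]=0;m[:,:243]=0;m[:,390:]=0
print(cv2.minEnclosingCircle(P[m][:,:2].astype(np.float32)))
E
```

```text
0.17451450328537083 slope [0.00875479 0.00113256]
((0.47757402062416077, 0.2479189932346344), 0.02739669568836689)
```

Request:
drive_tool:
  steps: [-0.014, 0.033, 0.0045, 0, -0.1, 2.7, 1, -0.0125, 0.0335, 0.0045, 0, -0.1, 2.7, 1, -0.011, 0.034, 0.0045, 0, -0.1, 2.7, 1, -0.0095, 0.0345, 0.0045, 0, -0.1, 2.7, 1, -0.0075, 0.035, 0.0045, 0, -0.1, 2.7, 1, -0.006, 0.035, 0.0045, 0, -0.1, 2.7, 1, -0.004, 0.0355, 0.0045, 0, -0.1, 2.7, 1, 0, 0, 0, 0, 0, 0, 1]

```text
clock: 8.92
eef_pos: [0.4544, -0.0071, 0.1956]
tool_rot: [1.0, -0.003, -0.007, 0.003]
ft_force: [-0.5, -0.5, -1.4]
grip_width: 0.0515
```

```bash
python3 - <<'E'
from h import *
im,d,m=grab('wrist','w8')
f=load('w8');P=pts(f);Z=P[...,2];B=np.zeros((480,640),bool);B[60:290,180:460]=1
m=B&(Z>.006)&(Z<.014);p=P[m];print('dish',m.sum(),cv2.minEnclosingCircle(p[:,:2].astype(np.float32)),np.median(p[:,2]))
plan(.458,-.0007,.12,0,g=1,n=3)
E
```

```text
dish 1742 ((0.4584941267967224, -0.0012299097143113613), 0.042080484330654144) 0.009251786401766712
t 8.9667 pos [ 0.455  -0.0048  0.196 ] yaw -0.0 w 0.051167390319928834 F [-0.09 -0.29 -1.88]
0.0013, -0.0015, 0.0253, 0.07, 0.24, -0.05, 1
0.0012, -0.0014, 0.0253, 0.07, 0.24, -0.05, 1
0.0011, -0.0014, 0.0253, 0.07, 0.24, -0.05, 1
```

View pics/w8.png

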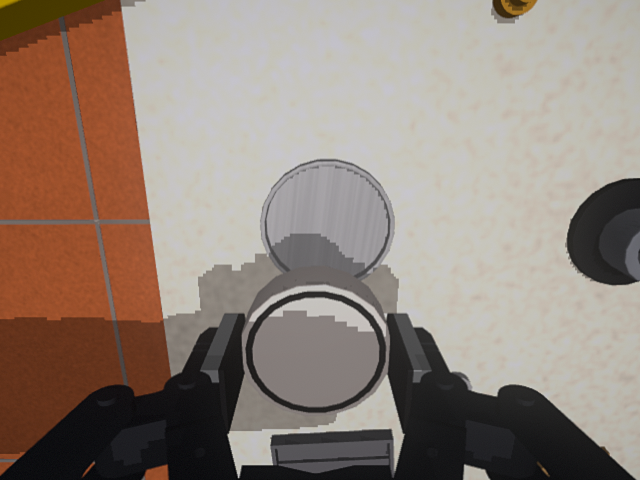

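The dish is fully in view at (328,220), and the disc is still held. Lowering to 120 mm.

Request:
drive_tool:
  steps: [0.0015, -0.001, 0.025, 0, 0.25, 0, 1, 0.0015, -0.001, 0.025, 0, 0.25, 0, 1, 0.001, -0.001, 0.025, 0, 0.25, 0, 1, 0, 0, 0, 0, 0, 0, 1, 0, 0, 0, 0, 0, 0, 1]

```text
clock: 9.38
eef_pos: [0.4585, 0.0015, 0.1209]
tool_rot: [1.0, 0.003, -0.001, 0.002]
ft_force: [0.4, -0.6, -0.7]
grip_width: 0.0513
```

```bash
python3 - <<'E'
from h import *
plan(.4583,-.001,.084,0,g=1,n=3)
E
```

```text
t 9.3833 pos [0.4585 0.0015 0.1209] yaw -0.0 w 0.05130022835018182 F [ 0.43 -0.65 -0.71]
-0, 0.0008, 0.0123, 0.06, 0.02, 0.1, 1
-0, 0.0008, 0.0123, 0.06, 0.02, 0.1, 1
-0, 0.0008, 0.0123, 0.06, 0.02, 0.1, 1
```

Request:
drive_tool:
  steps: [0, 0.0005, 0.012, 0, 0, 0, 1, 0, 0.0005, 0.012, 0, 0, 0, 1, 0, 0, 0.012, 0, 0, 0, 1, 0, 0, 0.002, 0, 0, 0, 1, 0, 0, 0, 0, 0, 0, 1, 0, 0, 0, 0, 0, 0, 1, 0, 0, 0, 0, 0, 0, 1]

```text
clock: 9.97
eef_pos: [0.461, -0.0003, 0.0851]
tool_rot: [1.0, 0.002, 0.003, 0.002]
ft_force: [-0.2, 0.3, 0.1]
grip_width: 0.0515
```

Request:
drive_tool:
  steps: [-0.002, 0, 0.002, 0, 0, 0, 1, -0.001, 0, 0.001, 0, 0, 0, 1, 0, 0, 0, 0, 0, 0, 1, 0, 0, 0, 0, 0, 0, 1]

```text
clock: 10.3
eef_pos: [0.4568, -0.0006, 0.0809]
tool_rot: [1.0, 0.002, 0.002, 0.002]
ft_force: [0.0, 0.3, -0.3]
grip_width: 0.0514
```

Request:
drive_tool:
  steps: [0, 0, 0, 0, 0, 0, -0.6, 0, 0, 0, 0, 0, 0, -0.6, 0, 0, 0, 0, 0, 0, -0.6, 0, 0, -0.01, 0, 0, 0, -0.7, 0, 0, -0.03, 0, 0, 0, -1, 0, 0, -0.04, 0, 0, 0, -1, 0, 0, -0.04, 0, 0, 0, -1, 0, 0, -0.04, 0, 0, 0, -1]

```text
clock: 10.97
eef_pos: [0.4559, 0.0, 0.2425]
tool_rot: [1.0, 0.002, 0.001, 0.002]
ft_force: [1.3, -0.7, -0.1]
grip_width: 0.0852
```

```bash
python3 - <<'E'
from h import *
im,d,m=grab('wrist','w9')
f=load('w9');P=pts(f);Z=P[...,2];B=np.zeros((480,640),bool);B[60:310,180:460]=1
m=B&(Z>.016)&(Z<.03);p=P[m];print('disc',m.sum(),cv2.minEnclosingCircle(p[:,:2].astype(np.float32)),np.median(p[:,2]),np.percentile(p[:,2],[5,95]))
plan(.4748,.2443,.25,19.2)
E
```

```text
disc 4343 ((0.4565562307834625, -0.0022540930658578873), 0.0271353330463171) 0.020587509580520018 [0.01927887 0.02188302]
t 11.0167 pos [4.599e-01 1.000e-04 2.508e-01] yaw 19.2 w 0.08552339144803749 F [2.69 0.68 4.7 ]
0.0022, -0.0349, 0, 0.05, -0.13, -2.71, -1
0.0039, -0.0347, 0, 0.05, -0.13, -2.71, -1
0.0055, -0.0345, 0.0001, 0.05, -0.13, -2.71, -1
0.0072, -0.0342, 0.0001, 0.05, -0.13, -2.71, -1
0.0088, -0.0338, 0.0001, 0.05, -0.13, -2.71, -1
0.0104, -0.0334, 0.0001, 0.05, -0.13, -2.71, -1
0.0119, -0.0329, 0.0001, 0.05, -0.13, -2.71, -1
```

View pics/w9.png

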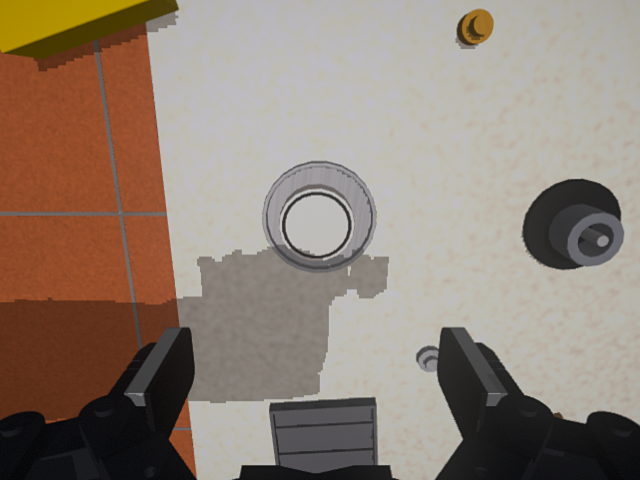

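Disc flat in the dish at (316,222), top at 20.6 mm, about 2 mm off centre. The collar is still on its post. Next, the plate.

Request:
drive_tool:
  steps: [0.002, -0.035, 0, 0, 0, -2.7, -1, 0.004, -0.035, 0, 0, 0, -2.7, -1, 0.0055, -0.0345, 0, 0, 0, -2.7, -1, 0.007, -0.034, 0, 0, 0, -2.7, -1, 0.009, -0.034, 0, 0, 0, -2.7, -1, 0.0105, -0.0335, 0, 0, 0, -2.7, -1, 0.012, -0.033, 0, 0, 0, -2.7, -1, 0, 0, 0, 0, 0, 0, -1]

```text
clock: 11.68
eef_pos: [0.4718, 0.2505, 0.2399]
tool_rot: [0.985, 0.17, 0.002, 0.0]
ft_force: [0.4, -0.1, -0.0]
grip_width: 0.0853
```

```bash
python3 - <<'E'
from h import *
im,d,m=grab('wrist','w10')
f=load('w10');P=pts(f);Z=P[...,2];B=np.zeros((480,640),bool);B[60:340,210:430]=1
for lo,hi,n in((.056,.067,'plate'),(.041,.051,'block'),(.026,.036,'cheek')):
    p=P[B&(Z>lo)&(Z<hi)];print(n,len(p),np.median(p[:,2]),cv2.minAreaRect(p[:,:2].astype(np.float32)))
plan(.4749,.2443,.15,19.2,n=3)
E
```

```text
plate 10683 0.06142626070290372 ((0.47485634684562683, 0.24439147114753723), (0.0561920665204525, 0.07665934413671494), 19.43174934387207)
block 3412 0.045448926982338836 ((0.4736833870410919, 0.24601700901985168), (0.06006721407175064, 0.11594925075769424), 18.853221893310547)
cheek 2857 0.030444196123010695 ((0.4737781286239624, 0.24595427513122559), (0.06009265035390854, 0.13499870896339417), 18.912029266357422)
t 11.7333 pos [0.4714 0.2479 0.2396] yaw 19.2 w 0.08573979853390426 F [-0.19 -1.17  0.35]
0.0006, 0.0014, 0.0299, 0.08, -0.04, 0.06, -1
0.0007, 0.0014, 0.0299, 0.08, -0.04, 0.06, -1
0.0007, 0.0015, 0.0299, 0.08, -0.04, 0.06, -1
```

View pics/w10.png

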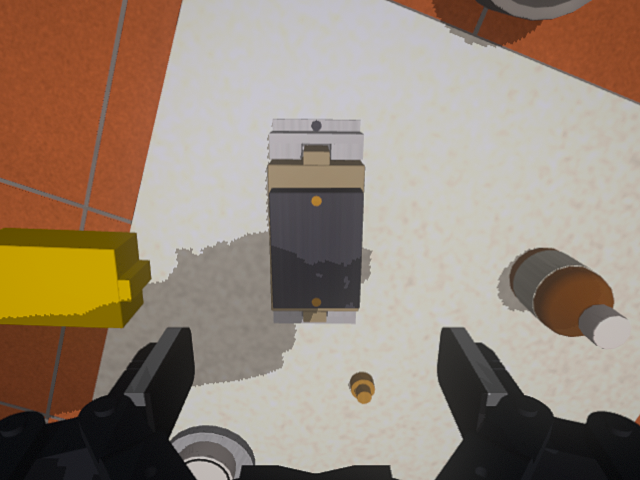

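Request:
drive_tool:
  steps: [0.0005, 0.001, 0.03, 0, 0, 0, -1, 0.0005, 0.001, 0.03, 0, 0, 0, -1, 0.0005, 0.001, 0.03, 0, 0, 0, -1, 0, 0.001, 0.028, 0, 0, 0, -1, 0, 0, 0, 0, 0, 0, -1, 0, 0, 0, 0, 0, 0, -1, 0, 0, 0, 0, 0, 0, -1]

```text
clock: 12.32
eef_pos: [0.4754, 0.241, 0.1234]
tool_rot: [0.986, 0.165, 0.002, 0.002]
ft_force: [0.9, 0.1, 0.7]
grip_width: 0.0853
```

```bash
python3 - <<'E'
from h import *
plan(.4749,.2444,.1175,19.4)
E
```

```text
t 12.3167 pos [0.4754 0.241  0.1234] yaw 19.4 w 0.08529477271612398 F [0.86 0.07 0.72]
0.0006, -0.0035, 0.0059, 0.25, -0.19, -0.36, -1
```

Request:
drive_tool:
  steps: [0.0005, -0.0035, 0.0055, 0.2, -0.2, -0.4, -1, 0, 0, 0, 0, 0, 0, -1, 0, 0, 0, 0, 0, 0, -1]

```text
clock: 12.57
eef_pos: [0.4746, 0.2451, 0.1177]
tool_rot: [0.986, 0.169, 0.0, 0.0]
ft_force: [-0.8, -0.6, 0.1]
grip_width: 0.0857
```

Request:
drive_tool:
  steps: [0, 0, 0, 0, 0, 0, 1, 0, 0, 0, 0, 0, 0, 1, 0, 0, 0, 0, 0, 0, 1, 0, 0, 0, 0, 0, 0, 1, 0, 0, 0, 0, 0, 0, 1, 0, 0, 0, 0, 0, 0, 1]

```text
clock: 13.07
eef_pos: [0.4744, 0.245, 0.1174]
tool_rot: [0.986, 0.169, 0.0, 0.0]
ft_force: [-1.2, -0.2, 6.3]
grip_width: 0.0544
```

Request:
drive_tool:
  steps: [0, 0, -0.01, 0, 0, 0, 1, 0, 0, -0.02, 0, 0, 0, 1, 0, 0, -0.03, 0, 0, 0, 1, 0, 0, -0.03, 0, 0, 0, 1, 0, 0, -0.02, 0, 0, 0, 1, 0, 0, 0, 0, 0, 0, 1]

```text
clock: 13.57
eef_pos: [0.4762, 0.2459, 0.2318]
tool_rot: [0.986, 0.169, 0.004, -0.001]
ft_force: [0.7, 0.1, -0.8]
grip_width: 0.0545
```

```bash
python3 - <<'E'
from h import *
im,d,m=grab('wrist','w11')
f=load('w11');P=pts(f);Z=P[...,2]
o=bot.get_obs()
m=np.zeros((480,640),bool);m[300:440,255:375]=1;m&=Z>.12
zt=np.nanmedian(Z[m]);m&=abs(Z-zt)<.008;p=P[m];A=np.c_[p[:,:2],np.ones(len(p))];s=np.linalg.lstsq(A,p[:,2],rcond=None)[0]
print(zt,'slope',s[:2],p[:,:2].min(0),p[:,:2].max(0))
m=(abs(Z-(P[...,0]*s[0]+P[...,1]*s[1]+s[2]))<.002);m[:250]=0;m[:,:230]=0;m[:,410:]=0
print(cv2.minAreaRect(P[m][:,:2].astype(np.float32)))
plan(.6485,-.2435,.2,17,g=1)
E
```

```text
0.17566600005467983 slope [0.00576003 0.00543571] [0.45062877 0.20580447] [0.50808849 0.27293578]
((0.4776080250740051, 0.24592998623847961), (0.05995070934295654, 0.07711517065763474), 18.872404098510742)
t 13.6167 pos [0.4753 0.2454 0.2293] yaw 17.0 w 0.05459769992319819 F [ 0.35 -0.26 -1.86]
-0, 0.037, 0.0021, 0, -0.02, 0.18, 1
0.0001, 0.037, 0.0021, 0, -0.02, 0.18, 1
0.0002, 0.037, 0.0021, 0, -0.02, 0.18, 1
0.0003, 0.037, 0.0021, 0, -0.02, 0.18, 1
0.0005, 0.037, 0.0021, 0, -0.02, 0.18, 1
0.0006, 0.037, 0.0021, 0, -0.02, 0.18, 1
0.0007, 0.037, 0.0021, 0, -0.02, 0.18, 1
0.0008, 0.037, 0.0021, 0, -0.02, 0.18, 1
0.0009, 0.037, 0.0021, 0, -0.02, 0.18, 1
0.001, 0.037, 0.0021, 0, -0.02, 0.18, 1
0.0012, 0.037, 0.0021, 0, -0.02, 0.18, 1
0.0013, 0.037, 0.0021, 0, -0.02, 0.18, 1
0.0014, 0.037, 0.0021, 0, -0.02, 0.18, 1
0.0015, 0.037, 0.0021, 0, -0.02, 0.18, 1
```

View pics/w11.png

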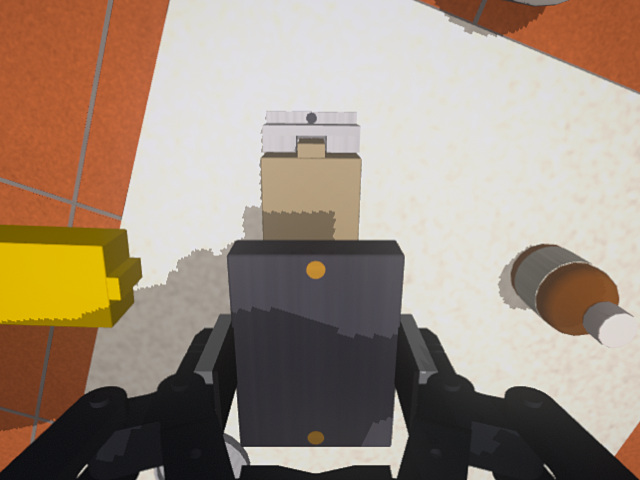

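Request:
drive_tool:
  steps: [0, 0.037, 0.001, 0, 0, 0.2, 1, 0, 0.037, 0.001, 0, 0, 0.2, 1, 0, 0.037, 0.001, 0, 0, 0.2, 1, 0.0005, 0.037, 0.001, 0, 0, 0.2, 1, 0.0005, 0.037, 0.001, 0, 0, 0.2, 1, 0.0005, 0.037, 0.001, 0, 0, 0.2, 1, 0.001, 0.037, 0.001, 0, 0, 0.2, 1, 0.001, 0.037, 0.001, 0, 0, 0.2, 1]

```text
clock: 14.28
eef_pos: [0.572, -0.036, 0.2168]
tool_rot: [0.988, 0.155, -0.003, 0.0]
ft_force: [0.7, -0.4, -0.1]
grip_width: 0.0543
```

Request:
drive_tool:
  steps: [0.001, 0.037, 0.001, 0, 0, 0.2, 1, 0.001, 0.037, 0.001, 0, 0, 0.2, 1, 0.001, 0.037, 0.001, 0, 0, 0.2, 1, 0.001, 0.037, 0.001, 0, 0, 0.2, 1, 0, 0, 0, 0, 0, 0, 1, 0, 0, 0, 0, 0, 0, 1]

```text
clock: 14.78
eef_pos: [0.6204, -0.1763, 0.212]
tool_rot: [0.989, 0.147, -0.003, -0.0]
ft_force: [0.4, 0.9, -0.7]
grip_width: 0.0542
```

```bash
python3 - <<'E'
from h import *
im,d,m=grab('wrist','w12')
plan(.6485,-.2435,.2,17,g=1)
E
```

```text
t 14.8333 pos [ 0.6202 -0.1747  0.2125] yaw 17.0 w 0.05438084521320802 F [ 0.61  1.05 -0.87]
0.0035, 0.037, 0.0062, -0.05, 0.15, 0, 1
0.0035, 0.037, 0.0062, -0.05, 0.15, 0, 1
```

View pics/w12.png

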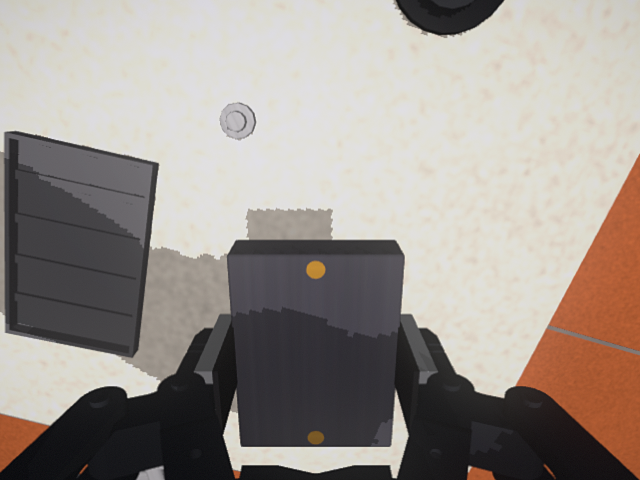

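Request:
drive_tool:
  steps: [0.0035, 0.037, 0, 0, 0.1, 0, 1, 0.0035, 0.037, 0, 0, 0.1, 0, 1, 0, 0, 0, 0, 0, 0, 1, 0, 0, 0, 0, 0, 0, 1]

```text
clock: 15.17
eef_pos: [0.6494, -0.2428, 0.2132]
tool_rot: [0.989, 0.148, -0.0, -0.0]
ft_force: [0.2, 0.6, -1.8]
grip_width: 0.0543
```

```bash
python3 - <<'E'
from h import *
im,d,m=grab('wrist','w13')
plan(.6485,-.2435,.15,17,g=1)
f=load('w12');P=pts(f);Z=P[...,2]
B=np.zeros((480,640),bool);B[120:370,0:170]=1
p=P[B&(f['im'].mean(2)<130)&(Z>.0085)&(Z<.016)];print('rtray rim',len(p),np.median(p[:,2]),cv2.minAreaRect(p[:,:2].astype(np.float32)))
print([P[v,u].round(4).tolist() for u,v in((8,134),(156,164),(135,354),(8,331))],np.nanmedian(P[310:340,60:110,2]))
E
```

```text
t 15.2167 pos [ 0.6492 -0.2416  0.2137] yaw 17.0 w 0.0545213377391024 F [ 0.27  0.74 -0.88]
-0.0006, 0.0008, 0.0319, -0.04, 0, 0.07, 1
-0.0006, 0.0008, 0.0319, -0.04, 0, 0.07, 1
rtray rim 4157 0.011249375173986418 ((0.466800719499588, -0.23885047435760498), (0.09361200034618378, 0.1451106071472168), 3.762256383895874)
[[0.4187, -0.1708, 0.0112], [0.5079, -0.164, 0.0046], [0.5164, -0.3123, -0.0001], [0.4282, -0.3122, 0.0109]] 0.0026526661496574563
```

View pics/w13.png

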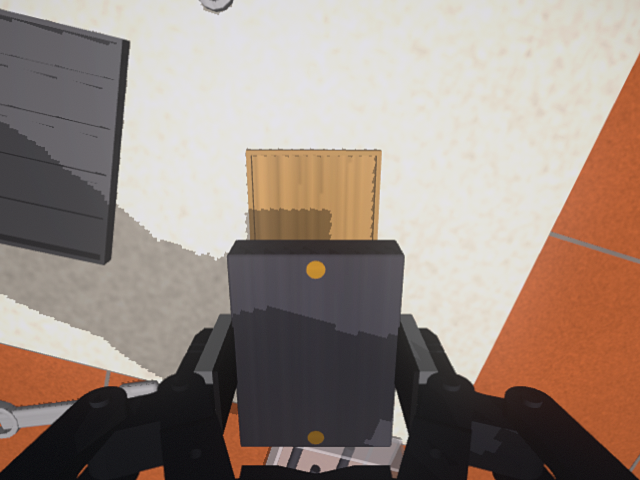

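```bash
python3 - <<'E'
from h import *
f=load('w13')
a=world(f,246,150,z=.008)[:2];b=world(f,381,150,z=.008)[:2];e=(b-a)/np.linalg.norm(b-a)
print(a,b,np.linalg.norm(b-a),np.rad2deg(np.arctan2(e[1],e[0])))
n=np.array([e[1],-e[0]]);print('centre',(a+b)/2+n*.0528, 'top',.6485,-.2435)
print('inner edge pts',world(f,381,225,z=.008)[:2])
plan(.6487,-.2437,.12,17,g=1,n=3)
E
```

```text
[ 0.59161158 -0.20475989] [ 0.67289972 -0.17984815] 0.08501974175698516 17.038319330141825
centre [ 0.64772664 -0.24278658] top 0.6485 -0.2435
inner edge pts [ 0.68954681 -0.22608817]
t 15.2167 pos [ 0.6492 -0.2416  0.2137] yaw 17.0 w 0.0545213377391024 F [ 0.27  0.74 -0.88]
-0.0004, 0.0006, 0.0312, -0.03, 0, 0.05, 1
-0.0004, 0.0006, 0.0312, -0.03, 0, 0.05, 1
-0.0004, 0.0006, 0.0312, -0.03, 0, 0.05, 1
```

Request:
drive_tool:
  steps: [0, 0.0005, 0.031, 0, 0, 0, 1, 0, 0.0005, 0.031, 0, 0, 0, 1, -0.001, 0.0005, 0.029, 0, 0, 0, 1, 0, 0, 0, 0, 0, 0, 1, 0, 0, 0, 0, 0, 0, 1]

```text
clock: 15.63
eef_pos: [0.6477, -0.242, 0.1222]
tool_rot: [0.989, 0.15, -0.002, -0.001]
ft_force: [-0.1, 0.6, -0.5]
grip_width: 0.0543
```

```bash
python3 - <<'E'
from h import *
plan(.648,-.2432,.082,17,g=1,n=3)
E
```

```text
t 15.6333 pos [ 0.6477 -0.242   0.1222] yaw 17.0 w 0.05429246797580692 F [-0.15  0.59 -0.5 ]
0, 0.0004, 0.0134, -0.06, 0.05, 0.08, 1
0, 0.0004, 0.0134, -0.06, 0.05, 0.08, 1
-0, 0.0004, 0.0134, -0.06, 0.05, 0.08, 1
```

Request:
drive_tool:
  steps: [0, 0, 0.0135, 0, 0, 0, 1, 0, 0, 0.0135, 0, 0, 0, 1, 0, 0, 0.013, 0, 0, 0, 1, 0, 0, 0, 0, 0, 0, 1, 0, 0, 0, 0, 0, 0, 1, 0, 0, 0, 0, 0, 0, 1]

```text
clock: 16.13
eef_pos: [0.6509, -0.2445, 0.0867]
tool_rot: [0.989, 0.149, 0.003, 0.001]
ft_force: [0.2, -0.7, -0.0]
grip_width: 0.0544
```

```bash
python3 - <<'E'
from h import *
plan(.648,-.2432,.0765,17,g=1,n=2)
E
```

```text
t 16.1333 pos [ 0.6509 -0.2445  0.0867] yaw 17.0 w 0.05439430164853178 F [ 0.2  -0.67 -0.02]
-0.0012, -0.0011, 0.0051, 0.09, -0.14, 0.07, 1
-0.0012, -0.0011, 0.0051, 0.09, -0.14, 0.07, 1
```

Request:
drive_tool:
  steps: [-0.001, -0.0005, 0.004, 0, 0, 0, 1, -0.001, -0.0005, 0.003, 0, 0, 0, 1, 0, 0, 0, 0, 0, 0, 1, 0, 0, 0, 0, 0, 0, 1]

```text
clock: 16.47
eef_pos: [0.6471, -0.2442, 0.0769]
tool_rot: [0.989, 0.149, 0.001, 0.0]
ft_force: [0.2, -0.3, -1.7]
grip_width: 0.0543
```

Request:
drive_tool:
  steps: [0, 0, 0.001, 0, 0, 0, 1, 0, 0, 0, 0, 0, 0, 1, 0, 0, 0, 0, 0, 0, -0.5, 0, 0, 0, 0, 0, 0, -0.5, 0, 0, 0, 0, 0, 0, -0.5, 0, 0, -0.005, 0, 0, 0, -0.6]

```text
clock: 16.97
eef_pos: [0.6468, -0.2441, 0.0802]
tool_rot: [0.989, 0.149, 0.0, -0.0]
ft_force: [0.5, 0.4, 0.2]
grip_width: 0.0682
```

Request:
drive_tool:
  steps: [0, 0, -0.01, 0, 0, 0, -0.7, 0, 0, -0.03, 0, 0, 0, -1, 0, 0, -0.04, 0, 0, 0, -1, 0, 0, -0.04, 0, 0, 0, -1, 0, 0, -0.03, 0, 0, 0, -1, 0, 0, 0, 0, 0, 0, -1]

```text
clock: 17.47
eef_pos: [0.6502, -0.2454, 0.2421]
tool_rot: [0.989, 0.149, 0.008, 0.004]
ft_force: [1.2, -0.2, 1.3]
grip_width: 0.0855
```

```bash
python3 - <<'E'
from h import *
im,d,m=grab('wrist','w14')
f=load('w14');P=pts(f);Z=P[...,2];g=f['im'].mean(2)
B=np.zeros((480,640),bool);B[80:330,200:440]=1
p=P[B&(Z>.0135)&(Z<.026)];print('plate',len(p),np.median(p[:,2]),np.percentile(p[:,2],[3,97]),cv2.minAreaRect(p[:,:2].astype(np.float32)))
hsv=cv2.cvtColor(f['im'],cv2.COLOR_RGB2HSV)
p=P[B&(hsv[...,1]>70)&(Z>.005)&(Z<.0115)];print('rim',len(p),cv2.minAreaRect(p[:,:2].astype(np.float32)))
plan(.474,.2455,.25,19.0)
E
```

```text
plate 8250 0.018460770414844 [0.01709783 0.01977036] ((0.6471885442733765, -0.2448633462190628), (0.056145574897527695, 0.07625062018632889), 17.040754318237305)
rim 2199 ((0.6475934982299805, -0.24339675903320312), (0.08606009185314178, 0.10594774037599564), 16.976831436157227)
t 17.5167 pos [ 0.6494 -0.245   0.2384] yaw 19.0 w 0.08538720890178553 F [ 0.78  0.09 -0.5 ]
-0.0017, -0.0372, -0.0012, 0.04, -0.05, -0.14, -1
-0.0016, -0.0372, -0.0011, 0.04, -0.05, -0.14, -1
-0.0015, -0.0372, -0.0011, 0.04, -0.05, -0.14, -1
-0.0014, -0.0372, -0.0011, 0.04, -0.05, -0.14, -1
-0.0013, -0.0372, -0.0011, 0.04, -0.05, -0.14, -1
-0.0012, -0.0372, -0.001, 0.04, -0.05, -0.14, -1
-0.0011, -0.0372, -0.001, 0.04, -0.05, -0.14, -1
-0.001, -0.0372, -0.001, 0.04, -0.05, -0.14, -1
-0.001, -0.0372, -0.001, 0.04, -0.05, -0.14, -1
-0.0009, -0.0372, -0.001, 0.04, -0.05, -0.14, -1
-0.0008, -0.0372, -0.0009, 0.04, -0.05, -0.14, -1
-0.0007, -0.0372, -0.0009, 0.04, -0.05, -0.14, -1
-0.0006, -0.0372, -0.0009, 0.04, -0.05, -0.14, -1
-0.0005, -0.0372, -0.0009, 0.04, -0.05, -0.14, -1
```

View pics/w14.png

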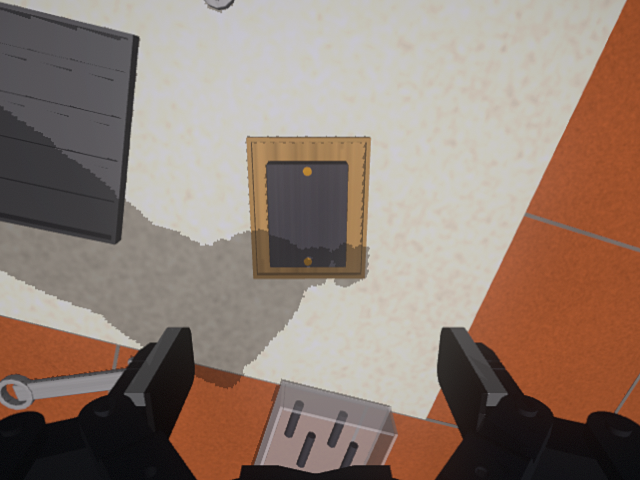

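The plate lies flat in the wooden tray at (307,215), top at 18.5 mm, within 2 mm of centre. Going back for the block.

Request:
drive_tool:
  steps: [-0.0015, -0.037, -0.001, 0, 0, 0, -1, -0.0015, -0.037, -0.001, 0, 0, -0.2, -1, -0.0015, -0.037, -0.001, 0, 0, -0.2, -1, -0.0015, -0.037, -0.001, 0, 0, -0.2, -1, -0.0015, -0.037, -0.001, 0, 0, -0.2, -1, -0.001, -0.037, -0.001, 0, 0, -0.2, -1, -0.001, -0.037, -0.001, 0, 0, -0.2, -1, -0.001, -0.037, -0.001, 0, 0, -0.2, -1]

```text
clock: 18.18
eef_pos: [0.5459, 0.0362, 0.2382]
tool_rot: [0.987, 0.161, 0.0, 0.0]
ft_force: [-0.1, 0.1, 0.3]
grip_width: 0.0852
```

Request:
drive_tool:
  steps: [-0.001, -0.037, -0.001, 0, 0, -0.2, -1, -0.001, -0.037, -0.001, 0, 0, -0.2, -1, -0.001, -0.037, -0.001, 0, 0, -0.2, -1, -0.0005, -0.037, -0.001, 0, 0, -0.2, -1, -0.0005, -0.037, -0.001, 0, 0, -0.2, -1, -0.0005, -0.037, -0.001, 0, 0, 0, -1, 0, 0, 0, 0, 0, 0, -1, 0, 0, 0, 0, 0, 0, -1]

```text
clock: 18.85
eef_pos: [0.4696, 0.2448, 0.244]
tool_rot: [0.985, 0.172, 0.001, 0.001]
ft_force: [-0.9, -0.3, -0.7]
grip_width: 0.0855
```

```bash
python3 - <<'E'
from h import *
im,d,m=grab('wrist','w15')
f=load('w15');P=pts(f);Z=P[...,2];B=np.zeros((480,640),bool);B[60:340,210:430]=1
for lo,hi,n in((.041,.051,'block'),(.026,.036,'cheek')):
    p=P[B&(Z>lo)&(Z<hi)];print(n,len(p),np.median(p[:,2]),cv2.minAreaRect(p[:,:2].astype(np.float32)))
plan(.4738,.2455,.15,19,n=3)
E
```

```text
block 13986 0.04545755864620298 ((0.47380658984184265, 0.2458256185054779), (0.06019022688269615, 0.11632300913333893), 18.81951332092285)
cheek 2891 0.030468241134893864 ((0.4738910496234894, 0.2455872893333435), (0.06011320278048515, 0.13574740290641785), 18.977153778076172)
t 18.9 pos [0.4702 0.2436 0.244 ] yaw 19.0 w 0.085469984023773 F [ 1.37 -0.82 -0.34]
0.0013, -0.0003, 0.0313, 0.03, -0.01, 0.2, -1
0.0013, -0.0002, 0.0313, 0.03, -0.01, 0.2, -1
0.0014, -0.0002, 0.0313, 0.03, -0.01, 0.2, -1
```

View pics/w15.png

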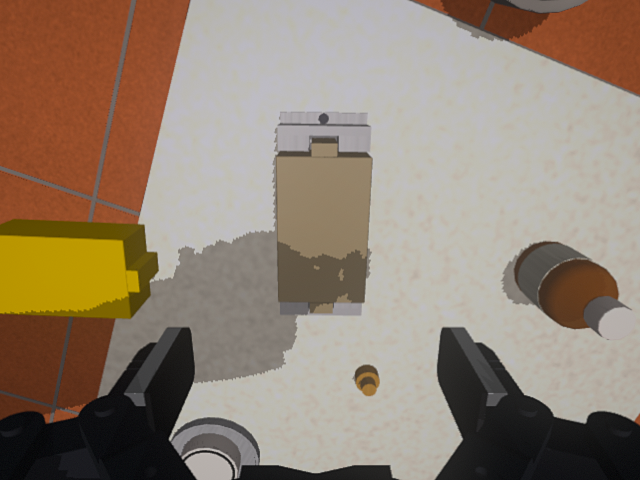

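Request:
drive_tool:
  steps: [0.0015, 0, 0.031, 0, 0, 0.2, -1, 0.0015, 0, 0.031, 0, 0, 0.2, -1, 0.001, 0, 0.031, 0, 0, 0.2, -1, 0, 0, 0.03, 0, 0, 0, -1, 0, 0, 0.02, 0, 0, 0, -1, 0, 0, 0, 0, 0, 0, -1, 0, 0, 0, 0, 0, 0, -1, 0, 0, 0, 0, 0, 0, -1]

```text
clock: 19.57
eef_pos: [0.4761, 0.2439, 0.1026]
tool_rot: [0.987, 0.163, 0.002, 0.0]
ft_force: [0.7, 0.8, 0.6]
grip_width: 0.0857
```

```bash
python3 - <<'E'
from h import *
plan(.4738,.2457,.086,18.9)
E
```

```text
t 19.5667 pos [0.4761 0.2439 0.1026] yaw 18.9 w 0.08568485325985194 F [0.69 0.79 0.63]
-0.0017, -0.0025, 0.0166, 0.06, -0.2, -0.1, -1
```

Request:
drive_tool:
  steps: [-0.001, -0.001, 0.008, 0, -0.1, -0.1, -1, -0.0005, -0.0005, 0.008, 0, 0, 0, -1, 0, 0, 0, 0, 0, 0, -1, 0, 0, 0, 0, 0, 0, -1]

```text
clock: 19.9
eef_pos: [0.4727, 0.2453, 0.0853]
tool_rot: [0.986, 0.165, -0.0, 0.001]
ft_force: [-0.7, -0.2, 0.1]
grip_width: 0.0854
```

```bash
python3 - <<'E'
from h import *
plan(.4738,.2457,.086,18.9)
E
```

```text
t 19.9 pos [0.4727 0.2453 0.0853] yaw 18.9 w 0.08542863156763053 F [-0.71 -0.16  0.06]
0.0012, -0, -0.0007, 0.06, 0.03, 0.11, -1
```

Request:
drive_tool:
  steps: [0.001, 0, 0, 0, 0, 0.1, -1, 0, 0, 0, 0, 0, 0, 1, 0, 0, 0, 0, 0, 0, 1, 0, 0, 0, 0, 0, 0, 1, 0, 0, 0, 0, 0, 0, 1, 0, 0, 0, 0, 0, 0, 1, 0, 0, 0, 0, 0, 0, 1]

```text
clock: 20.48
eef_pos: [0.4743, 0.246, 0.086]
tool_rot: [0.986, 0.164, 0.001, 0.0]
ft_force: [0.6, 0.2, 5.4]
grip_width: 0.0587
```

Request:
drive_tool:
  steps: [0, 0, 0, 0, 0, 0, 1, 0, 0, -0.005, 0, 0, 0, 1, 0, 0, -0.005, 0, 0, 0, 1, 0, 0, 0, 0, 0, 0, 1]

```text
clock: 20.82
eef_pos: [0.474, 0.2457, 0.0958]
tool_rot: [0.986, 0.164, 0.0, 0.001]
ft_force: [0.3, 0.4, -2.9]
grip_width: 0.0589
```

Request:
drive_tool:
  steps: [0, 0, -0.01, 0, 0, 0, 1, 0, 0, -0.01, 0, 0, 0, 1, 0, 0, -0.015, 0, 0, 0, 1, 0, 0, -0.03, 0, 0, 0, 1, 0, 0, -0.03, 0, 0, 0, 1, 0, 0, -0.025, 0, 0, 0, 1, 0, 0, 0, 0, 0, 0, 1, 0, 0, 0, 0, 0, 0, 1]

```text
clock: 21.48
eef_pos: [0.4748, 0.2463, 0.2177]
tool_rot: [0.986, 0.164, 0.002, -0.0]
ft_force: [1.2, 0.3, -3.8]
grip_width: 0.059
```

```bash
python3 - <<'E'
from h import *
im,d,m=grab('wrist','w16')
f=load('w16');P=pts(f);Z=P[...,2]
m=np.zeros((480,640),bool);m[280:440,255:375]=1
zt=np.nanmedian(Z[m]);m&=abs(Z-zt)<.008;p=P[m];A=np.c_[p[:,:2],np.ones(len(p))];s=np.linalg.lstsq(A,p[:,2],rcond=None)[0]
print(zt,'slope',s[:2])
plan(.467,-.2385,.21,4,g=1)
E
```

```text
0.17699645117701768 slope [0.00207503 0.00482422]
t 21.5333 pos [0.4737 0.2458 0.2158] yaw 4.0 w 0.05885066067657942 F [-0.15  0.46 -3.37]
-0.0126, 0.0351, 0.0005, 0, -0, 1.15, 1
-0.0119, 0.0353, 0.0005, 0, -0, 1.15, 1
-0.0111, 0.0355, 0.0005, 0, -0, 1.15, 1
-0.0104, 0.0358, 0.0005, 0, -0, 1.15, 1
-0.0097, 0.036, 0.0005, 0, -0, 1.15, 1
-0.009, 0.0362, 0.0005, 0, -0, 1.15, 1
-0.0083, 0.0363, 0.0005, 0, -0, 1.15, 1
-0.0075, 0.0365, 0.0005, 0, -0, 1.15, 1
-0.0068, 0.0366, 0.0005, 0, -0, 1.15, 1
-0.0061, 0.0368, 0.0005, 0, -0, 1.15, 1
-0.0053, 0.0369, 0.0004, 0, -0, 1.15, 1
-0.0046, 0.037, 0.0004, 0, -0, 1.15, 1
-0.0039, 0.0371, 0.0004, 0, -0, 1.15, 1
```

View pics/w16.png

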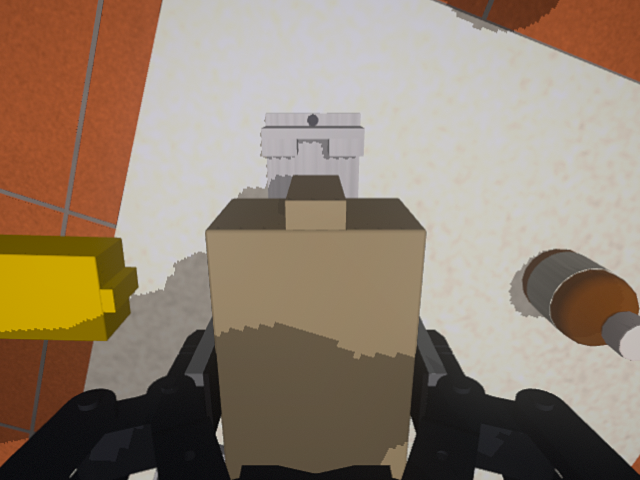

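The block is out of the nest and level. Carrying it to the ribbed tray.

Request:
drive_tool:
  steps: [-0.0125, 0.035, 0, 0, 0, 1.15, 1, -0.012, 0.0355, 0, 0, 0, 1.15, 1, -0.011, 0.0355, 0, 0, 0, 1.15, 1, -0.0105, 0.036, 0, 0, 0, 1.15, 1, -0.0095, 0.036, 0, 0, 0, 1.15, 1, -0.009, 0.036, 0, 0, 0, 1.15, 1, -0.0085, 0.0365, 0, 0, 0, 1.15, 1, -0.0075, 0.0365, 0, 0, 0, 1.15, 1]

```text
clock: 22.2
eef_pos: [0.4679, -0.0541, 0.2137]
tool_rot: [0.996, 0.084, -0.002, 0.0]
ft_force: [0.8, -0.2, -3.8]
grip_width: 0.0593
```

Request:
drive_tool:
  steps: [-0.007, 0.0365, 0, 0, 0, 1.15, 1, -0.006, 0.037, 0, 0, 0, 1.15, 1, -0.0055, 0.037, 0, 0, 0, 1.15, 1, -0.0045, 0.037, 0, 0, 0, 1.15, 1, -0.004, 0.037, 0, 0, 0, 1.15, 1, 0, 0, 0, 0, 0, 0, 1, 0, 0, 0, 0, 0, 0, 1]

```text
clock: 22.78
eef_pos: [0.4653, -0.2405, 0.2136]
tool_rot: [0.999, 0.032, -0.002, -0.001]
ft_force: [-0.7, -0.1, -3.3]
grip_width: 0.0591
```

```bash
python3 - <<'E'
from h import *
im,d,m=grab('wrist','w17')
plan(.467,-.2385,.13,4,g=1,n=3)
E
```

```text
t 22.8333 pos [ 0.4653 -0.2391  0.2138] yaw 4.0 w 0.059198616045907926 F [ 0.1   0.44 -2.54]
0.0007, -0.0001, 0.0279, -0.04, 0.07, -0.05, 1
0.0006, -0.0001, 0.0279, -0.04, 0.07, -0.05, 1
0.0006, -0.0001, 0.0279, -0.04, 0.07, -0.05, 1
```

View pics/w17.png

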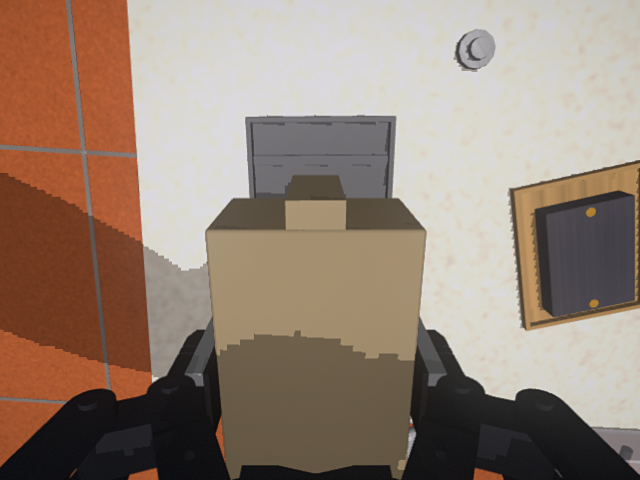

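```bash
python3 - <<'E'
from h import *
f=load('w17')
a=world(f,246,118,z=.012)[:2];b=world(f,395.5,117,z=.012)[:2];L=np.linalg.norm(b-a);e=(b-a)/L
n=np.array([e[1],-e[0]])
print(a,b,L,np.rad2deg(np.arctan2(e[1],e[0])),'centre',(a+b)/2+n*.0725)
E
```

```text
[ 0.41716085 -0.17064225] [ 0.50772304 -0.16420519] 0.09079067643619552 4.065681973393618 centre [ 0.46758219 -0.23974126]
```

Request:
drive_tool:
  steps: [0.0005, 0, 0.028, 0, 0, 0, 1, 0.0005, 0, 0.028, 0, 0, 0, 1, 0.0005, 0, 0.028, 0, 0, 0, 1, 0, 0, 0, 0, 0, 0, 1, 0, 0, 0, 0, 0, 0, 1, 0, 0, 0, 0, 0, 0, 1]

```text
clock: 23.33
eef_pos: [0.4688, -0.2382, 0.1327]
tool_rot: [0.999, 0.035, 0.0, 0.001]
ft_force: [-0.5, -0.1, -1.9]
grip_width: 0.0589
```

```bash
python3 - <<'E'
from h import *
plan(.4673,-.2387,.095,4,g=1,n=3)
E
```

```text
t 23.3333 pos [ 0.4688 -0.2382  0.1327] yaw 4.0 w 0.058945338872355445 F [-0.48 -0.09 -1.87]
-0.0005, 0.0001, 0.0126, 0.02, -0.01, 0.02, 1
-0.0005, 0.0001, 0.0126, 0.02, -0.01, 0.02, 1
-0.0005, 0.0001, 0.0126, 0.02, -0.01, 0.02, 1
```

Request:
drive_tool:
  steps: [-0.0005, 0, 0.0125, 0, 0, 0, 1, -0.0005, 0, 0.0125, 0, 0, 0, 1, -0.0005, 0, 0.0125, 0, 0, 0, 1, 0, 0, 0, 0, 0, 0, 1, 0, 0, 0, 0, 0, 0, 1, 0, 0, 0, 0, 0, 0, 1]

```text
clock: 23.83
eef_pos: [0.468, -0.2395, 0.0962]
tool_rot: [0.999, 0.035, 0.002, 0.001]
ft_force: [0.2, 0.5, -2.4]
grip_width: 0.0592
```

```bash
python3 - <<'E'
from h import *
plan(.4673,-.2387,.0875,4,g=1,n=2)
E
```

```text
t 23.8333 pos [ 0.468  -0.2395  0.0962] yaw 4.0 w 0.059168191720740886 F [ 0.19  0.46 -2.41]
-0.0003, -0.0005, 0.0044, 0.07, -0.09, -0.02, 1
-0.0003, -0.0005, 0.0044, 0.07, -0.09, -0.02, 1
```

Request:
drive_tool:
  steps: [0, -0.0005, 0.004, 0, 0, 0, 1, 0, 0, 0.004, 0, 0, 0, 1, 0, 0, 0, 0, 0, 0, 1, 0, 0, 0, 0, 0, 0, 1]

```text
clock: 24.17
eef_pos: [0.4666, -0.2386, 0.0863]
tool_rot: [0.999, 0.034, -0.0, 0.0]
ft_force: [-0.2, 0.4, -2.7]
grip_width: 0.059
```

Request:
drive_tool:
  steps: [0, 0, 0.001, 0, 0, 0, 1, 0, 0, 0, 0, 0, 0, 1, 0, 0, 0, 0, 0, 0, 1]

```text
clock: 24.42
eef_pos: [0.4667, -0.2387, 0.086]
tool_rot: [0.999, 0.034, 0.0, 0.001]
ft_force: [-1.9, 1.5, 4.7]
grip_width: 0.0593
```

Contact with the ribs (force +4.7 N). Releasing.

Request:
drive_tool:
  steps: [0, 0, 0, 0, 0, 0, -0.6, 0, 0, 0, 0, 0, 0, -0.6, 0, 0, 0, 0, 0, 0, -0.6, 0, 0, -0.01, 0, 0, 0, -0.7, 0, 0, -0.02, 0, 0, 0, -0.8, 0, 0, -0.03, 0, 0, 0, -1, 0, 0, -0.04, 0, 0, 0, -1, 0, 0, -0.04, 0, 0, 0, -1]

```text
clock: 25.08
eef_pos: [0.466, -0.2382, 0.2268]
tool_rot: [0.999, 0.034, -0.001, 0.0]
ft_force: [2.3, -0.1, 0.1]
grip_width: 0.0854
```

Request:
drive_tool:
  steps: [0, 0, -0.02, 0, 0, 0, -1, 0, 0, 0, 0, 0, 0, -1, 0, 0, 0, 0, 0, 0, -1]

```text
clock: 25.33
eef_pos: [0.4676, -0.2389, 0.2477]
tool_rot: [0.999, 0.034, 0.002, 0.002]
ft_force: [-0.8, 0.6, 0.1]
grip_width: 0.0851
```

```bash
python3 - <<'E'
from h import *
im,d,m=grab('wrist','w18');grab('top','top1')
f=load('w18');P=pts(f);Z=P[...,2];B=np.zeros((480,640),bool);B[40:380,200:440]=1
p=P[B&(Z>.04)&(Z<.055)];print('block',len(p),np.median(p[:,2]),np.percentile(p[:,2],[3,97]),cv2.minAreaRect(p[:,:2].astype(np.float32)))
p=P[B&(f['im'].mean(2)<150)&(Z>.009)&(Z<.015)];print('rim',len(p),cv2.minAreaRect(p[:,:2].astype(np.float32)))
f=load('top1');P=pts(f);Z=P[...,2]
def st(n,u0,v0,u1,v1,lo,hi):
    p=P[v0:v1,u0:u1].reshape(-1,3);p=p[(p[:,2]>lo)&(p[:,2]<hi)];print(n,len(p),np.median(p,0).round(4))
st('collar',345,140,400,195,.028,.038);st('disc',345,230,405,290,.016,.026);st('plate',450,130,530,200,.014,.024);st('block',450,215,545,290,.04,.052);st('cap',205,140,255,190,.08,.1)
print(bot.get_obs()['clock'],bot.get_obs()['ft_force'],bot.get_obs()['eef_pos'])
E
```

```text
block 13768 0.04547821148922468 [0.04419487 0.04673454] ((0.4663116931915283, -0.23882797360420227), (0.06011873856186867, 0.11651879549026489), 4.019752025604248)
rim 2645 ((0.4672662019729614, -0.2390715777873993), (0.0922035500407219, 0.1446424424648285), 3.9967100620269775)
collar 217 [ 0.6472 -0.0094  0.033 ]
disc 632 [ 0.4569 -0.0042  0.0203]
plate 1059 [ 0.6472 -0.245   0.0185]
block 1767 [ 0.4671 -0.2382  0.0454]
cap 133 [0.6516 0.263  0.0893]
25.4333 [ 0.10966042 -0.07909754 -0.22660911] [ 0.46612319 -0.23819497  0.24467541]
```

View pics/w18.png

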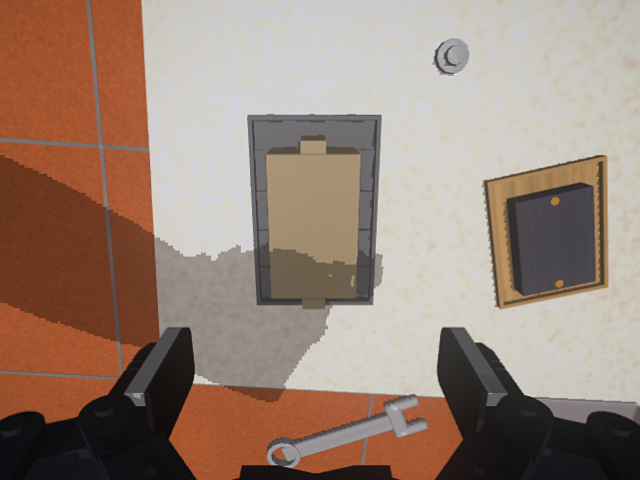

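View pics/top1.png

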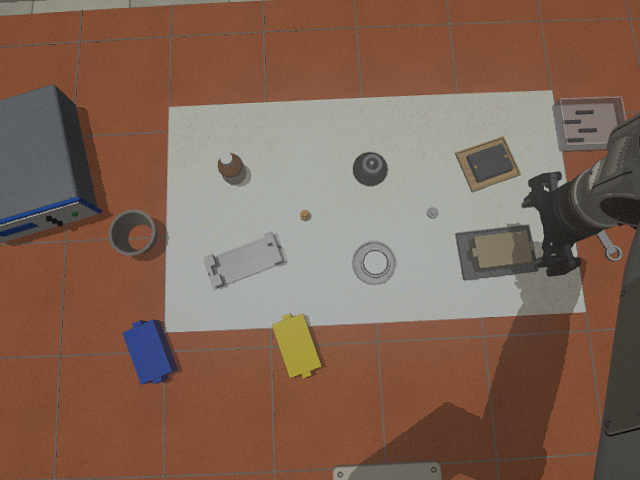

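Top view shows the block in the ribbed tray (497,250), plate (489,162), disc (374,263) and collar (370,168) all in place. The bottle (231,167) hasn't moved and the nest is empty. Handing in.

```bash
python3 -c "
from h import *
print(job_done())"
```

```text
the job is handed in; nothing more can be done
None
```

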